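# Charge the wax melter from the feed scoop

## Robot

A 6-joint arm with a two-finger parallel gripper is mounted at the origin on a cart in front of the work surface, level with it; the furniture and walls round the work are solid. World frame = base frame: x ahead of the robot, y to its left, z up, the work surface at z = 0. Lengths are in mm, angles in degrees, forces in N, time in s.
With the tool pointing down it reaches from about 350 to 850 mm from the base axis. Payload 8.1 kg.
Tool frame: the origin (TCP) lies midway between the tips of the shut fingers; the grasp point (between the pads) lies 19 mm behind it (r.tcp_to_grasp is the distance from the TCP to the grasp point, in mm); z points along the fingers, y is the direction in which the jaws open and shut (so a half turn about z gives the same grasp; the last joint's range is limited). The gripper opens to 85 mm and grips with 20 to 120 N. Pads are 22 mm wide; open, the fingers measure 114 mm over their backs; the gripper's body (76 mm by 85 mm) begins 54 mm behind the grasp point. The pads swing forward as they close: fully open they stand 13 mm farther back than shut.
Start: joints at [-74.565, 7.471, 85.268, -0, 87.261, -4.893], TCP at [208.462, -562.627, 231.292] pointing down, gripper open.
Joint ranges: [-169.43, 169.43], [-51.17, 129.36], [1.28, 143.12], [-76.62, 256.62], [0, 156.53], [-152.29, 152.29]. Speed limits (degrees/s): [136.94, 136.94, 159.86, 180, 180, 180].

## Interface

Orientations are given as [roll, pitch, yaw] about the fixed x, y, z axes, in that order (R = Rz(yaw) Ry(pitch) Rx(roll)).
In Python, from bench import r gives the robot as it stands.
- The arm moves only by the tool jog_arm, never from a script. Its argument "targets" is a list of rows, each a list of 7 numbers: the shift along the tool's x, y, z in m, then the turn, a rotation vector about the tool's x, y, z in rad, then the closure, from 0 (fully open) to 1 (shut). In form: [[dx, dy, dz, wx, wy, wz, claw], ...]. A call has 1 to 5 rows; each row is the pose to reach, as a shift and turn from the pose commanded when the call began, along the tool's axes at that moment; what a row does not reach only later rows make up. A row lasts 1/12 s, in which the tool goes at most 41.7 mm and 7.16 degrees, less where a joint would pass 70% of its speed; a pose out of reach is approached as far as the arm can. A call with a gripper value outside its range is refused whole. The fingers move at their own pace and stop on an object; "newtons" is the grip in N (left out, the last holds). Time passes only in rows, so rows that repeat a pose let the fingers close. It gives the time, the measured TCP pose, the force and the opening at its end, in the units of the state.
- r.sense(): the state, without advancing time (a new reading comes with each control period).
- r.snapshot(name): name is "scene" or "top"; returns a dict with "pixels" (480x640x3 uint8, red, green, blue), "fx", "fy", "cx", "cy" (pixels), "origin" and "attitude" of the camera in the world. Camera axes: x right, y down, z forward; pixel columns grow to the right and rows downward; lengths in mm; the calibration is good to about 2 mm. A picture is of the moment at which its call begins. There is no depth.
- r.hand_in(): hands the job in, once; it reports no verdict.
The state is a dict: "time": time; "joint_pos": joint angles; "qd": joint speeds; "joint_efforts": joint torques, N m; "tool_pos": TCP position; "tcp_rot": TCP orientation; "ft_force": force on the tool from outside, world axes, zero at the start; "wrist_torque": the same for the moment, N m; "finger_gap": finger opening in mm.
Only numpy, scipy, OpenCV 4.12 (cv2) and the standard library are available. Lean on these libraries where they do the work, as an engineer would, in place of code of your own. Each camera call takes 0.05 s, during which the arm holds its last target.

## Task

Charge the wax melter: carry the scoop to it by its wooden handle, angle the scoop so that its lip comes over the splash wall and down inside it below the rim, and only then tip further, so that both wax blocks slide into the sunken pan and none drops in from above the wall. Then stand the empty scoop back upright on the table and let go; do not touch the wax with the gripper, and leave the other things where they are.

Things in the scene. Friction and masses are not known exactly. Their poses are not given: they have to be found in the camera images.
- scoop: Loose aluminium scoop (sheet 3 mm, about 0.16 kg) with upright wooden handle. Origin on its underside; standing: z up, +x the way it pours. Flat base x = -60 to 8 mm, 54 mm wide outside (y), sides and back wall (x = -60) 80 mm high. From x = 8 mm an open chute rises at 40 degrees to the lip (so it is level when the scoop is tipped 40 degrees). Smooth: wax slides at 15 to 23 degrees of slope.
- scoop_lip (a point): Middle of the pouring lip at the chute's end, at (101, 0, 78) mm in the scoop's frame; the lip is 54 mm wide. The chute is 122 mm long, with cheeks 40 mm high square to it.
- scoop_grip (a point): Grasp point of the upright wooden handle behind the back wall, at (-68, 0, 125) mm in the scoop's frame. The handle is 18 mm thick in the scoop's x and 30 mm wide in its y; the wood runs from z = 75 to 155 mm, a 16 x 24 mm steel bracket lies below it. Leaning the gripper back behind the handle leaves more room to tip.
- scoop_mouth (a point): Point in the middle of the scoop's opening, at (40, 0, 55) mm in the scoop's frame.
- wax_0: Yellow beeswax block, 36 x 55 x 18 mm, about 0.04 kg, the lower of two lying flat in the scoop, its 55 mm along the pouring direction. Origin: centre of its underside, z up through its 18 mm.
- wax_1: The second yellow beeswax block, the same size, lying on the first.
- melter: Wax melter, fixed, switched off: round green housing 230 mm wide, 54 mm high, black knob at its front (-x) standing out 15 mm; in its middle a sunken round aluminium pan inside a raised splash wall with its rim 92 mm above the table. Origin: on the table under its centre.
- well_floor (a point): Centre of the pan's floor, 18 mm above the table. The well is 154 mm wide at the floor, 168 mm at the rim, 74 mm deep. The wall is equally high all round, so the scoop may come over any side.
- well_rim (a point): Centre of the mouth of the well, level with the rim of the splash wall, 92 mm above the table. The splash wall's outer radius there is 92 mm, its inner radius 84 mm.
- cream_pot: Bystander: small white cream pot with navy screw lid, 70 mm wide, 56 mm high. Origin: centre of its underside.
- tape_roll: Bystander: green roll of tape lying flat, 108 mm wide, 26 mm high. Origin: centre of its underside.
- folk_pot: Bystander: round pot painted white and blue, with a knob lid, 107 mm wide, 104 mm high. Origin: centre of its underside.
- glue_pot: Bystander: white glue pot with narrow neck, 52 mm wide, 51 mm high. Origin: centre of its underside.
- print_block: Bystander: wooden printing block with a small knob, 48 x 62 mm, 43 mm high. Origin: centre of its underside.

How it is judged:
By the outcome, as a careful person would: the job done as asked, in the order asked, and still so for the second after the job is handed in, with the robot touching nothing.
It also fails if it takes over 61 s, if anything falls off the work surface, if the arm or the gripper's body presses on something with over 40 N, if the wrist force passes 120 N, or if a joint passes its speed limit or range.

## Working session

There is one attempt and no reset: what is moved stays moved. The work goes in short steps, Python scripts to look and compute and a tool call to move; the robot and the scene stay as the last step left them, time stands still between calls to the robot, and variables do not carry over. Pictures are saved under pics/ and viewed, and the job is handed in when it is done.

Besides the shell and the picture viewer there is one more tool, called after "Emit:" as name(argument=value, ...), one argument or row to a line, values as JSON. jog_arm: Moves the arm, as the interface text tells. Its arguments: {"type":"object","properties":{"targets":{"type":"array","items":{"type":"array","items":{"type":"number"}}},"newtons":{"type":"number"}},"required":["targets"]}

```bash
ls; mkdir -p pics
python3 - <<'E'
from bench import r
import cv2
print(r.sense())
for n in("scene","top"):
    s=r.snapshot(n); cv2.imwrite(f"pics/{n}0.png",s["pixels"][:,:,::-1]); print({k:v for k,v in s.items() if k!="pixels"})
print(r.tcp_to_grasp)
E
```

```text
pics
{'time': 0.0, 'joint_pos': array([-7.45647959e+01,  7.51482719e+00,  8.53307097e+01,  6.69925983e-04,
        8.72614923e+01, -4.89448973e+00]), 'qd': array([ 0.08173604, -0.04610474,  0.00219249, -0.00136255,  0.03372654,
        0.10196631]), 'joint_efforts': array([ 2.61874535e-03, -5.69392526e+01, -5.00553310e+01, -1.04066062e-04,
        1.45515052e-02,  2.10682578e-05]), 'tool_pos': array([ 208.31460069, -562.08056278,  230.23365449]), 'tcp_rot': array([-1.79893418e+02, -9.79850063e-03,  2.03296520e+01]), 'ft_force': array([0.58888347, 0.56427501, 0.59535895]), 'wrist_torque': array([ 0.02375708,  0.00289941, -0.02669909]), 'finger_gap': 85.28099131455151}
{'fx': 471.1894810491279, 'fy': 471.1894810491279, 'cx': 320.01658439365445, 'cy': 231.8330122508611, 'origin': array([ -90.85724045,  627.41966305, 1017.52632202]), 'attitude': array([-136.99740609,    0.90065638, -137.00315191])}
{'fx': 510.70466899985155, 'fy': 510.70466899985155, 'cx': 319.2201723899923, 'cy': 229.68571057687168, 'origin': array([ 326.41323313,   -6.1755871 , 1361.92175964]), 'attitude': array([-170.98634943,    1.33620416,  -91.30377494])}
18.700000000000003
```

View pics/scene0.png

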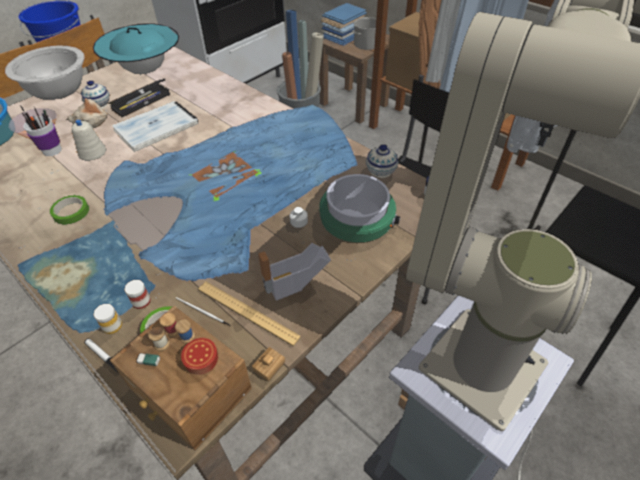

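View pics/top0.png

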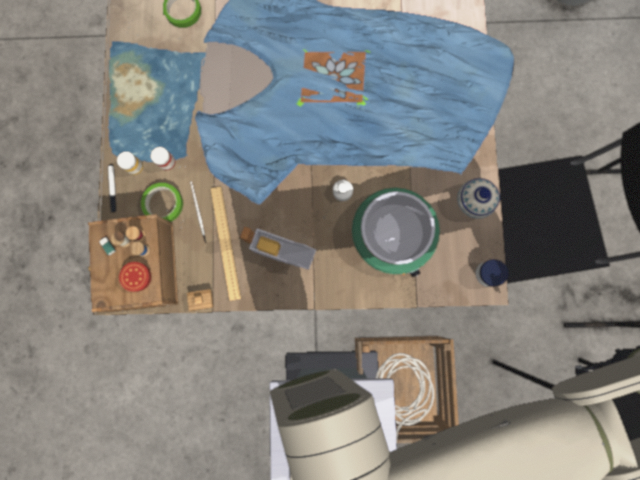

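The top view shows the scoop at about (280,248), with its handle on the left at (247,237) and its lip on the right at (312,260). The melter is at (397,230), the knob at (416,273) and the glue pot at (343,189). The scene view shows the scoop at (290,272) and the melter at (358,210). Next I'll measure these.

```bash
cat > h.py <<'E'
import numpy as np, cv2
from scipy.spatial.transform import Rotation as Rn
def rot(a): return Rn.from_euler('xyz',a,degrees=True).as_matrix()
class Cam:
    def __init__(s,d):
        s.K=np.array([[d['fx'],0,d['cx']],[0,d['fy'],d['cy']],[0,0,1]]);s.o=np.array(d['origin']);s.R=rot(d['attitude']);s.im=d['pixels'][:,:,::-1].copy()
    def ray(s,u,v): return s.R@np.linalg.solve(s.K,[u,v,1.])
    def at(s,u,v,z):
        d=s.ray(u,v); return s.o+d*(z-s.o[2])/d[2]
    def proj(s,p):
        q=s.K@(s.R.T@(np.asarray(p,float)-s.o)); return q[:2]/q[2]
def tri(c1,p1,c2,p2):
    d1=c1.ray(*p1);d2=c2.ray(*p2)
    A=np.array([d1,-d2]).T; t=np.linalg.lstsq(A,c2.o-c1.o,rcond=None)[0]
    a=c1.o+d1*t[0];b=c2.o+d2*t[1]
    return (a+b)/2,np.linalg.norm(a-b)
def crop(im,x,y,w,h,k,name): cv2.imwrite(name,cv2.resize(im[y:y+h,x:x+w],None,fx=k,fy=k,interpolation=cv2.INTER_CUBIC))
E
python3 - <<'E'
from h import *; from bench import r; import pickle
d={n:r.snapshot(n) for n in("scene","top")}; pickle.dump(d,open('d0.pkl','wb'))
s,t=Cam(d['scene']),Cam(d['top'])
crop(s.im,245,230,100,75,8,'pics/s_crop.png'); crop(t.im,230,215,100,75,8,'pics/t_crop.png')
hsv=cv2.cvtColor(t.im,cv2.COLOR_BGR2HSV)
m=cv2.inRange(hsv,(60,80,20),(90,255,255)); m[:150]=0;m[300:]=0;m[:,:330]=0
p=np.argwhere(m)[:,::-1].astype(np.float32); h=cv2.convexHull(p.astype(np.int32)); print('green hull top',cv2.minEnclosingCircle(h),cv2.fitEllipse(h))
c,_=cv2.minEnclosingCircle(h); print('melter at z54',t.at(*c,54))
hsv=cv2.cvtColor(s.im,cv2.COLOR_BGR2HSV)
m=cv2.inRange(hsv,(60,80,20),(90,255,255)); m[:160]=0;m[260:]=0;m[:,:300]=0;m[:,420:]=0
h=cv2.convexHull(np.argwhere(m)[:,::-1].astype(np.int32)); print('scene',cv2.boundingRect(h))
E
```

```text
green hull top ((492.0, 202.0), 143.1363983154297) ((490.0047607421875, 198.60348510742188), (122.13534545898438, 291.07391357421875), 71.56378173828125)
melter at z54 [ 595.45238357 -430.44039122   54.        ]
scene (320, 194, 76, 48)
```

View pics/s_crop.png

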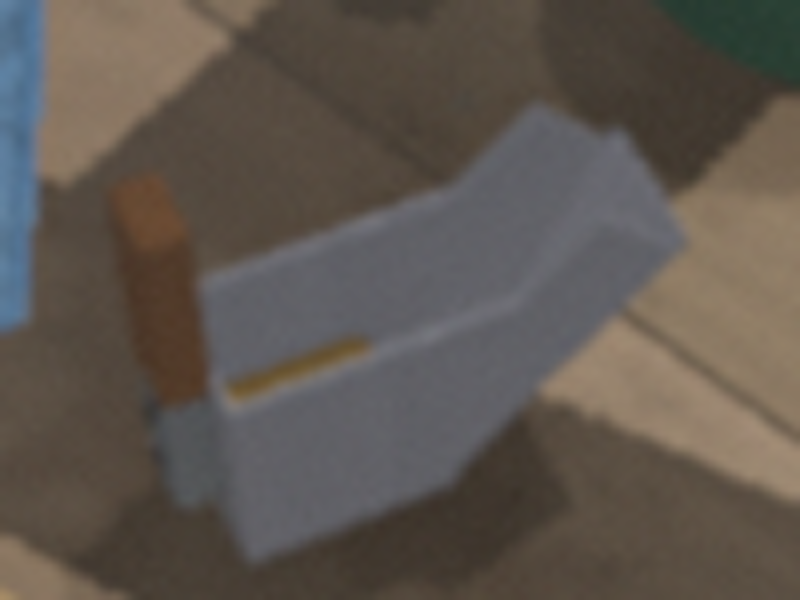

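View pics/t_crop.png

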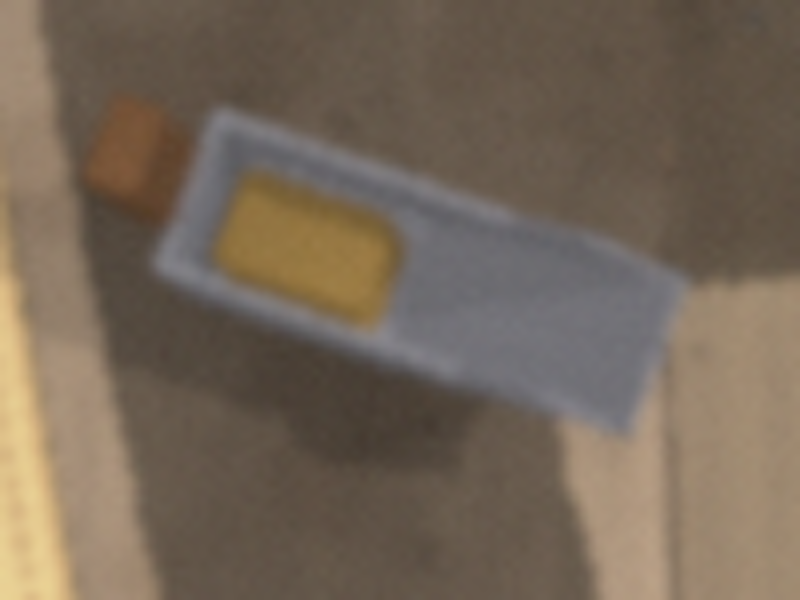

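In the crops:
- **Scene crop:** the handle top centre is at (150,212), the near bottom-back corner at (255,562) and the near front base corner at (455,485).
- **Top crop:** the back wall's top corners are at (220,108) and (157,268), the lip corners at (688,282) and (628,432), and the handle top at (125,145).

The melter mask also picked up the shirt, so I'll restrict it.

Run:
```python
from h import *; import pickle
d=pickle.load(open('d0.pkl','rb')); s,t=Cam(d['scene']),Cam(d['top'])
def T(x,y): return (230+(x+.5)/8-.5,215+(y+.5)/8-.5)
def S(x,y): return (245+(x+.5)/8-.5,230+(y+.5)/8-.5)
W=[];M=[]
def add(n,p,m): W.append(p[:2]);M.append(m);print(n,p.round(1))
add('bwL',t.at(*T(220,108),80),(-60,27)); add('bwR',t.at(*T(157,268),80),(-60,-27))
add('lipL',t.at(*T(688,282),78),(101,27)); add('lipR',t.at(*T(628,432),78),(101,-27))
add('htop',t.at(*T(125,145),155),(-68,0))
add('S base back',s.at(*S(255,562),0),(-60,-27)); add('S base front',s.at(*S(455,485),0),(8,-27))
add('S bw',s.at(*S(225,400),80),(-60,-27)); add('S htop',s.at(*S(150,212),155),(-68,0))
W=np.array(W);M=np.array(M,float)
wc,mc=W.mean(0),M.mean(0); H=(M-mc).T@(W-wc); th=np.arctan2(H[0,1]-H[1,0],H[0,0]+H[1,1])
Rm=np.array([[np.cos(th),-np.sin(th)],[np.sin(th),np.cos(th)]]); o=wc-Rm@mc
print('scoop',o,np.degrees(th)); print((W-(M@Rm.T+o)).round(1))
# tape at melter
for c,nm,box in((t,'top',(340,180,450,285)),(s,'scene',(300,165,410,250))):
    hsv=cv2.cvtColor(c.im,cv2.COLOR_BGR2HSV); m=cv2.inRange(hsv,(60,80,15),(92,255,255))
    k=np.zeros_like(m);k[box[1]:box[3],box[0]:box[2]]=1;m*=k
    m=cv2.morphologyEx(m,cv2.MORPH_OPEN,np.ones((2,2)))
    cs,_=cv2.findContours(m,0,1);cc=max(cs,key=cv2.contourArea);h=cv2.convexHull(cc);e=cv2.fitEllipse(h);print(nm,e)
    print(c.at(*e[0],54),'rad px->mm',np.array(e[1])/2*np.linalg.norm(c.at(*e[0],54)-c.at(e[0][0]+1,e[0][1],54)))
crop(t.im,340,175,110,110,7,'pics/tm.png'); crop(s.im,300,160,110,90,7,'pics/sm.png')
```

```text
bwL [538.8 177.5  80. ]
bwR [488.  197.7  80. ]
lipL [479.4  29.6  78. ]
lipR [432.5  49.5  78. ]
htop [515.9 195.4 155. ]
S base back [487.  197.8   0. ]
S base front [460.4 131.9  -0. ]
S bw [492.8 196.   80. ]
S htop [514.3 197.5 155. ]
scoop [491.625034   132.07661507] -111.19379017541233
[[ 0.3 -0.7]
 [-0.2 -0. ]
 [-0.8  1.4]
 [ 2.5  1.8]
 [-0.3 -0.1]
 [-1.1 -0. ]
 [-3.2 -2.5]
 [ 4.7 -1.8]
 [-1.9  2. ]]
top ((396.4133605957031, 231.5841064453125), (83.66329193115234, 85.7577133178711), 120.8790054321289)
[ 524.34485086 -179.66028625   54.        ] rad px->mm [107.69192218 110.38787472]
scene ((358.30279541015625, 210.88319396972656), (62.67252731323242, 75.32331848144531), 94.1917724609375)
[ 507.31344991 -155.41205742   54.        ] rad px->mm [ 91.10854981 109.49930708]
```

View pics/tm.png

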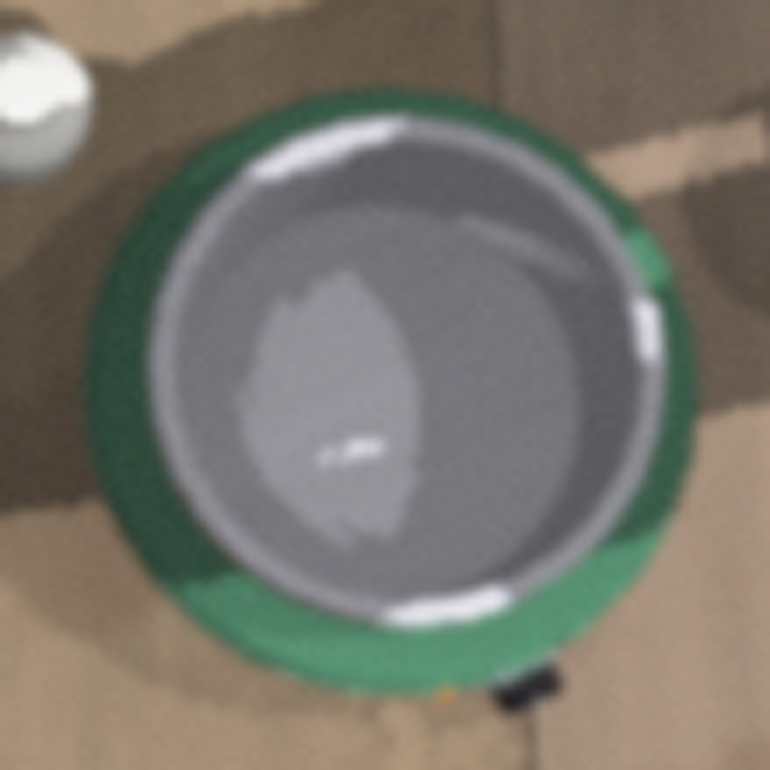

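View pics/sm.png

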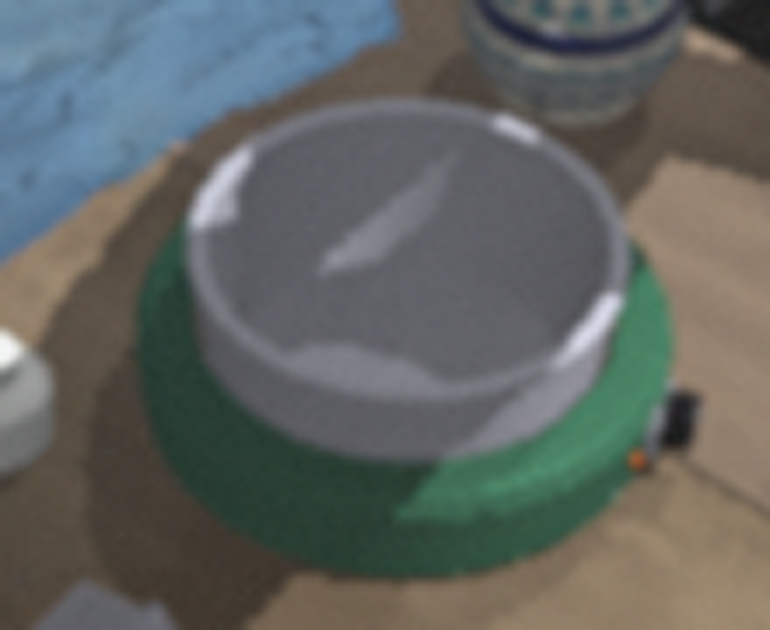

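In the melter crops, the rim's outer edge spans x 150–664 and y 113–628 in the top crop, and x 187–632 and y 97–398 in the scene crop. The knob is at (527,685) in the top crop and the glue pot is at the far left.

Run:
```python
from h import *; import pickle
d=pickle.load(open('d0.pkl','rb')); s,t=Cam(d['scene']),Cam(d['top'])
T=lambda x,y:(340+(x+.5)/7-.5,175+(y+.5)/7-.5); S=lambda x,y:(300+(x+.5)/7-.5,160+(y+.5)/7-.5)
for n,c,F,P in(('top',t,T,[(150,370),(664,370),(407,113),(407,628)]),('scene',s,S,[(187,240),(632,265),(405,97),(430,398)])):
    Q=np.array([c.at(*F(*p),92)[:2] for p in P]); 
    A=np.c_[2*Q,np.ones(4)]; x=np.linalg.lstsq(A,(Q**2).sum(1),rcond=None)[0]; print(n,x[:2],np.sqrt(x[2]+x[:2]@x[:2]))
# project check circle of rim in both
print('knob',t.at(*T(527,685),30)); print('glue',t.at(343,189,50))
for u,v in((480,195),(491,272),(161,202),(200,300)): print(t.at(u,v,50))
print('sleeve etc. table edge',t.at(315,308,0),t.at(505,305,0))
```

```text
top [ 529.95788901 -178.23390309] 92.75619613410466
scene [ 529.20426376 -177.76940922] 91.97180377440894
knob [ 419.54366255 -225.5674386    30.        ]
glue [641.96190682 -45.37087909  50.        ]
[ 615.76756812 -402.07258229   50.        ]
[ 414.50587646 -415.48938706   50.        ]
[620.37820043 436.25993967  50.        ]
[361.09610268 328.99523022  50.        ]
sleeve etc. table edge [334.41510209  36.55319997   0.        ] [ 330.79492482 -460.96618972    0.        ]
```

The scoop's origin is at (491.6, 132.1) with yaw −111.2°. The melter is at (529.5, −178), and both views agree to within 1 mm. I'll write a helper that turns world targets into jog rows.

```bash
cat >> h.py <<'E'
SC=np.array([491.6,132.1,0.]); YAW=-111.2; MEL=np.array([529.5,-178.,0]); TG=18.7
def Rscoop(yaw,tip): return Rn.from_euler('z',yaw,degrees=True)*Rn.from_euler('y',tip,degrees=True)  # +tip: nose down
def Rtool_in_scoop(a):
    a=np.radians(a); z=np.array([np.sin(a),0,-np.cos(a)]); y=np.array([0,1.,0]); x=np.cross(y,z); return Rn.from_matrix(np.array([x,y,z]).T)
def rows(r,targets):
    """targets: list of (tcp pos mm, Rotation)"""
    s=r.sense(); R0=Rn.from_euler('xyz',s['tcp_rot'],degrees=True); p0=s['tool_pos']
    for p,R in targets:
        d=R0.inv().apply(np.asarray(p)-p0)/1000; w=(R0.inv()*R).as_rotvec()
        print(np.round(np.r_[d,w],4).tolist(),' dist %.0f ang %.1f'%(1000*np.linalg.norm(d),np.degrees(np.linalg.norm(w))))
    return s
def show(s): print('t %.2f'%s['time'],'tcp',s['tool_pos'].round(1),'rot',s['tcp_rot'].round(1),'q',s['joint_pos'].round(1),'F',s['ft_force'].round(1),'M',s['wrist_torque'].round(2),'gap',round(s['finger_gap'],1))
E
python3 - <<'E'
from h import *; from bench import r
RG=Rscoop(YAW,0)*Rtool_in_scoop(45)
s=r.sense(); R0=Rn.from_euler('xyz',s['tcp_rot'],degrees=True)
full=(R0.inv()*RG).as_rotvec(); print(np.degrees(np.linalg.norm(full)),RG.as_euler('xyz',degrees=True))
f=lambda k:R0*Rn.from_rotvec(full*k)
rows(r,[((300,-385,320),f(.4)),((420,-190,330),f(.8)),((500,20,320),f(1)),((540,255,215),RG)])
E
```

```text
65.22069157625168 [180.   45.   68.8]
[0.1475, -0.1345, -0.0892, -0.1331, -0.295, -0.3202]  dist 219 ang 26.1
[0.3278, -0.2757, -0.099, -0.2663, -0.5901, -0.6405]  dist 440 ang 52.2
[0.4758, -0.4448, -0.0888, -0.3328, -0.7376, -0.8006]  dist 657 ang 65.2
[0.5949, -0.6511, 0.0164, -0.3328, -0.7376, -0.8006]  dist 882 ang 65.2
```

Emit:
jog_arm(
  targets=[
    [0.0275, -0.025, -0.018, -0.0266, -0.059, -0.064, 0],
    [0.057, -0.052, -0.036, -0.053, -0.118, -0.128, 0],
    [0.087, -0.079, -0.054, -0.08, -0.177, -0.192, 0],
    [0.117, -0.107, -0.072, -0.107, -0.236, -0.256, 0],
    [0.1475, -0.1345, -0.089, -0.133, -0.295, -0.32, 0],
  ],
)

```text
time: 0.62
tool_pos: [295.7, -392.7, 317.3]
tcp_rot: [174.9, 18.0, 38.1]
ft_force: [1.1, 0.4, 0.5]
finger_gap: 85.4
```

Run:
```python
from h import *; from bench import r
s=r.sense(); show(s)
q=s['joint_pos']
for sg in(1,-1):
    R=Rn.from_euler('ZYZYZ',[q[0],q[1]+q[2],sg*q[3],q[4],q[5]+90],degrees=True); print(sg,R.as_euler('xyz',degrees=True))
RG=Rscoop(YAW,0)*Rtool_in_scoop(45)
R0=Rn.from_euler('xyz',s['tcp_rot'],degrees=True); full=(R0.inv()*RG).as_rotvec(); f=lambda k:R0*Rn.from_rotvec(full*k)
rows(r,[((410,-220,330),f(.5)),((500,20,320),f(1))])
```

```text
t 0.62 tcp [ 295.7 -392.7  317.3] rot [174.9  18.   38.1] q [-45.6 -13.9  99.  -18.4  91.6   4.4] F [1.1 0.4 0.5] M [ 0.14 -0.15  0.  ] gap 85.4Traceback (most recent call last):
  File "<stdin>", line 5, in <module>
  File "scipy/spatial/transform/_rotation.pyx", line 1413, in scipy.spatial.transform._rotation.Rotation.from_euler
ValueError: Expected axis specification to be a non-empty string of upto 3 characters, got ZYZYZ
```

```bash
cat >> h.py <<'E'
def E(ax,a): return Rn.from_euler(ax,a,degrees=True)
def fkR(q,sg=1): return E('z',q[0])*E('y',q[1]+q[2])*E('z',sg*q[3])*E('y',q[4])*E('z',q[5]+90)
def fkP(q,L,sg=1):
    h,L2,L3,L6,d=L
    return E('z',q[0]).apply([0,d,0]+np.array([0,0,h])+E('y',q[1]).apply([0,0,L2])+E('y',q[1]+q[2]).apply([0,0,L3]))+fkR(q,sg).apply([0,0,L6])
E
python3 - <<'E'
from h import *; from bench import r
s=r.sense(); q=s['joint_pos']
for sg in(1,-1): print(sg,fkR(q,sg).as_euler('xyz',degrees=True))
from scipy.optimize import least_squares
D=[(np.array([-74.565,7.471,85.268,0,87.261,-4.893]),np.array([208.462,-562.627,231.292])),(q,s['tool_pos'])]
for sg in(1,-1):
    x=least_squares(lambda L:np.concatenate([fkP(a,L,sg)-p for a,p in D]),[400,450,450,250,51]); print(x.x,x.fun.round(1))
RG=Rscoop(YAW,0)*Rtool_in_scoop(45)
R0=Rn.from_euler('xyz',s['tcp_rot'],degrees=True); full=(R0.inv()*RG).as_rotvec(); f=lambda k:R0*Rn.from_rotvec(full*k)
rows(r,[((410,-220,330),f(.5)),((500,20,320),f(1))])
E
```

```text
1 [174.93208024  17.96014126  38.12067335]
-1 [177.85445649 -18.51921593  41.40410294]
[278.42113505 346.78149909 553.35340929 364.67093641  51.18119272] [-0.  -0.  -0.1  0.   0.   0.1]
[-311.67313336  239.34358911  567.85575716 -349.26092559   48.75419859] [ -2.2  -1.1  16.5   2.9   0.5 -16.5]
[0.1831, -0.0586, -0.0782, -0.0984, -0.2195, -0.2399]  dist 208 ang 19.5
[0.3944, -0.1862, -0.1478, -0.1969, -0.4389, -0.4799]  dist 461 ang 38.9
```

```bash
cat >> h.py <<'E'
from scipy.optimize import least_squares
LK=[278.4,346.8,553.4,364.7,51.2]
LO=np.array([-169.43,-51.17,1.28,-76.62,0,-152.29]);HI=np.array([169.43,129.36,143.12,256.62,156.53,152.29])
def ik(p,R,q0):
    f=lambda q:np.r_[(fkP(q,LK)-p)/5,(R.inv()*fkR(q)).as_rotvec()*57.3]
    x=least_squares(f,np.clip(q0,LO+.1,HI-.1),bounds=(LO,HI)); return x.x,np.abs(x.fun).max()
E
cat > plan.py <<'E'
from h import *
def tcp_for(lip,yaw,tip,a):
    """tcp pose with scoop lip at world lip"""
    R=Rscoop(yaw,tip); g=np.asarray(lip)+R.apply(np.array([-68,0,125.])-[101,0,78]); Rt=R*Rtool_in_scoop(a); return g+Rt.apply([0,0,TG]),Rt
def lipat(u,z,yaw):
    e=Rscoop(yaw,0).apply([1,0,0]); return MEL+e*u+[0,0,z]
E
python3 - <<'E'
from plan import *
q0=np.array([30,10,90,-30,100,40.])
for a in(30,45,55):
    RG=Rscoop(YAW,0)*Rtool_in_scoop(a); g=SC+Rscoop(YAW,0).apply([-68,0,125])
    print('grasp',a,*[(x.round(0) if hasattr(x,'round') else x) for x in ik(g+RG.apply([0,0,TG]),RG,q0)])
    print(' pre',*ik(g+RG.apply([0,0,TG-100]),RG,q0))
    for yaw in(-111,-90,-70):
        q=q0
        for tip,u,z in((0,-60,200),(46,53,160),(46,53,72),(56,30,64),(66,10,56),(75,0,56)):
            p,R=tcp_for(lipat(u,z,yaw),yaw,tip,a); q,e=ik(p,R,q); print('  ',yaw,tip,p.round(),q.round(),round(e,2))
E
```

```text
grasp 30 [ 27.  26.  82. -19.  96.  51.] 0.0
 pre [ 29.97956081  29.27025807  67.96260942 -19.04112578 106.10644498
  49.66155596] 2.842170943040401e-14
   -111 0 [608.  27. 231.] [ 12.  25.  69. -25. 102.  32.] 0.0
   -111 46 [ 542. -145.  296.] [-30.   1.  87.  16.  95.  -8.] 0.0
   -111 46 [ 542. -145.  208.] [-30.   1.  96.  16.  86. -11.] 0.0
   -111 56 [ 542. -147.  214.] [-37.   3.  96.  25.  89. -18.] 0.0
   -111 66 [ 539. -153.  214.] [-42.   6.  96.  33.  93. -24.] 0.0
   -111 75 [ 534. -167.  218.] [-48.  11.  94.  40.  97. -30.] 0.0
   -90 0 [530.  42. 231.] [ 18.   4.  94. -28.  92.  19.] 0.0
   -90 46 [ 530. -142.  296.] [-30.   5.  83.  14. 100. -28.] 0.0
   -90 46 [ 530. -142.  208.] [-30.   5.  92.  14.  91. -30.] 0.0
   -90 56 [ 530. -144.  214.] [-35.  10.  88.  21.  97. -35.] 0.0
   -90 66 [ 530. -151.  214.] [-39.  16.  84.  28. 102. -39.] 0.0
   -90 75 [ 530. -166.  218.] [-43.  23.  79.  33. 108. -41.] 0.0
   -70 0 [454.  28. 231.] [ 20. -19. 115. -30.  85.   3.] 0.0
   -70 46 [ 517. -144.  296.] [-28.   8.  80.  11. 104. -47.] 0.0
   -70 46 [ 517. -144.  208.]
[... 2205 characters left out ...]
.  296.] [-15.  -3.  90.  -9.  91. -16.] 0.0
   -90 46 [ 530. -150.  208.] [-15.  -3.  98.  -9.  82. -14.] 0.0
   -90 56 [ 530. -152.  212.] [-22.  -0.  95.   1.  85. -22.] 0.0
   -90 66 [ 530. -159.  211.] [-28.   4.  92.  10.  90. -29.] 0.0
   -90 75 [ 530. -173.  214.] [-34.   9.  87.  16.  95. -34.] 0.0
   -70 0 [456.  23. 236.] [ 34. -10. 119. -53.  91.  23.] 0.0
   -70 46 [ 520. -152.  296.] [-17.  -7.  94.  -7.  88. -37.] 0.0
   -70 46 [ 520. -152.  208.] [-17.  -7. 103.  -7.  79. -36.] 0.0
   -70 56 [ 521. -154.  212.] [-22.  -1.  96.   1.  86. -42.] 0.0
   -70 66 [ 523. -160.  211.] [-27.   6.  89.   7.  93. -48.] 0.0
   -70 75 [ 528. -174.  214.] [-32.  15.  81.  12. 100. -51.] 0.0
```

Emit:
jog_arm(
  targets=[
    [0.037, -0.012, -0.016, -0.02, -0.044, -0.048, 0],
    [0.074, -0.024, -0.032, -0.04, -0.088, -0.096, 0],
    [0.11, -0.036, -0.048, -0.06, -0.132, -0.144, 0],
    [0.147, -0.048, -0.063, -0.08, -0.176, -0.192, 0],
    [0.183, -0.0586, -0.078, -0.0984, -0.2195, -0.24, 0],
  ],
)

```text
time: 1.03
tool_pos: [410.8, -219.4, 330.0]
tcp_rot: [175.1, 31.7, 52.0]
ft_force: [0.5, -1.1, 0.3]
finger_gap: 85.2
```

```bash
cat > nx.py <<'E'
from plan import *; from bench import r; import sys,json
def go(P,R,n=1):
    s=r.sense(); show(s); R0=Rn.from_euler('xyz',s['tcp_rot'],degrees=True); full=(R0.inv()*R).as_rotvec()
    rows(r,[(s['tool_pos']+(np.asarray(P)-s['tool_pos'])*k/n,R0*Rn.from_rotvec(full*k/n)) for k in range(1,n+1)])
E
python3 - <<'E'
from nx import *
RG=Rscoop(YAW,0)*Rtool_in_scoop(45); go((495,-20,320),RG); rows(r,[((545,270,215),RG)])
E
```

```text
t 1.03 tcp [ 410.8 -219.4  330. ] rot [175.1  31.7  52. ] q [-11.5  -8.   96.2 -31.  100.6  21.7] F [ 0.5 -1.1  0.3] M [ 0.22 -0.08  0.05] gap 85.2
[0.1831, -0.0475, -0.1056, -0.0974, -0.2207, -0.2395]  dist 217 ang 19.5
[0.459, -0.1821, -0.1641, -0.0974, -0.2207, -0.2395]  dist 520 ang 19.5
```

Emit:
jog_arm(
  targets=[
    [0.036, -0.0095, -0.021, -0.02, -0.044, -0.048, 0],
    [0.073, -0.019, -0.042, -0.04, -0.088, -0.096, 0],
    [0.11, -0.0285, -0.063, -0.06, -0.132, -0.144, 0],
    [0.146, -0.038, -0.084, -0.08, -0.176, -0.192, 0],
    [0.18, -0.047, -0.104, -0.0974, -0.2207, -0.2395, 0],
  ],
)

```text
time: 1.45
tool_pos: [491.7, -27.7, 320.2]
tcp_rot: [-179.9, 45.0, 68.9]
ft_force: [1.6, -1.6, 0.3]
finger_gap: 85.7
```

Run:
```python
from nx import *
RG=Rscoop(YAW,0)*Rtool_in_scoop(45); g=SC+Rscoop(YAW,0).apply([-68,0,125])
go((520,170,310),RG); pre=g+RG.apply([0,0,TG-100]); print(pre); rows(r,[(pre,RG),(g+RG.apply([0,0,TG]),RG)])
```

```text
t 1.45 tcp [491.7 -27.7 320.2] rot [-179.9   45.    68.9] q [ 15.3  11.4  82.7 -37.7 111.6  30.3] F [ 1.6 -1.6  0.3] M [ 0.27 -0.13  0.05] gap 85.7
[0.1448, -0.0451, -0.1303, -0.0008, -0.0001, 0.001]  dist 200 ang 0.1
[536.97946497 249.09524528 182.48778131]
[0.2915, -0.0577, -0.0966, -0.0008, -0.0001, 0.001]  dist 312 ang 0.1
[0.2914, -0.0576, 0.0034, -0.0008, -0.0001, 0.001]  dist 297 ang 0.1
```

Emit:
jog_arm(
  targets=[
    [0.029, -0.009, -0.026, 0, 0, 0, 0],
    [0.058, -0.018, -0.052, 0, 0, 0, 0],
    [0.087, -0.027, -0.078, 0, 0, 0, 0],
    [0.116, -0.036, -0.104, 0, 0, 0, 0],
    [0.145, -0.045, -0.13, 0, 0, 0, 0],
  ],
)

```text
time: 1.87
tool_pos: [520.1, 169.6, 309.7]
tcp_rot: [-179.9, 44.9, 68.7]
ft_force: [0.9, 0.0, -1.1]
finger_gap: 85.4
```

Run:
```python
from nx import *
RG=Rscoop(YAW,0)*Rtool_in_scoop(45); g=SC+Rscoop(YAW,0).apply([-68,0,125])
pre=g+RG.apply([0,0,TG-100]); go(pre,RG,1)
```

```text
t 1.87 tcp [520.1 169.6 309.7] rot [-179.9   44.9   68.7] q [ 29.7  29.9  61.  -31.7 122.6  41.7] F [ 0.9  0.  -1.1] M [ 0.27 -0.12  0.03] gap 85.4
[0.1466, -0.013, 0.0335, -0.0028, -0.0018, -0.0007]  dist 151 ang 0.2
```

Emit:
jog_arm(
  targets=[
    [0.036, -0.003, 0.008, 0, 0, 0, 0],
    [0.073, -0.006, 0.016, 0, 0, 0, 0],
    [0.11, -0.01, 0.025, 0, 0, 0, 0],
    [0.1466, -0.013, 0.0335, -0.002, -0.002, 0, 0],
    [0.1466, -0.013, 0.0335, -0.002, -0.002, 0, 0],
  ],
)

```text
time: 2.28
tool_pos: [533.8, 248.2, 172.0]
tcp_rot: [-179.2, 45.6, 69.5]
ft_force: [-2.1, -1.6, -2.8]
finger_gap: 85.4
```

Run:
```python
from nx import *; import pickle
RG=Rscoop(YAW,0)*Rtool_in_scoop(45); g=SC+Rscoop(YAW,0).apply([-68,0,125])
go(g+RG.apply([0,0,TG]),RG,1)
d={n:r.snapshot(n) for n in("scene","top")}; s,t=Cam(d['scene']),Cam(d['top'])
crop(s.im,225,170,125,125,6,'pics/s1.png'); crop(t.im,210,190,125,125,6,'pics/t1.png')
```

```text
t 2.28 tcp [533.8 248.2 172. ] rot [-179.2   45.6   69.5] q [ 34.2  45.   54.5 -27.  117.9  50.4] F [-2.1 -1.6 -2.8] M [ 0.32 -0.12  0.03] gap 85.4
[-0.0051, 0.0031, 0.0912, -0.0057, 0.0107, 0.0084]  dist 91 ang 0.8
```

View pics/s1.png

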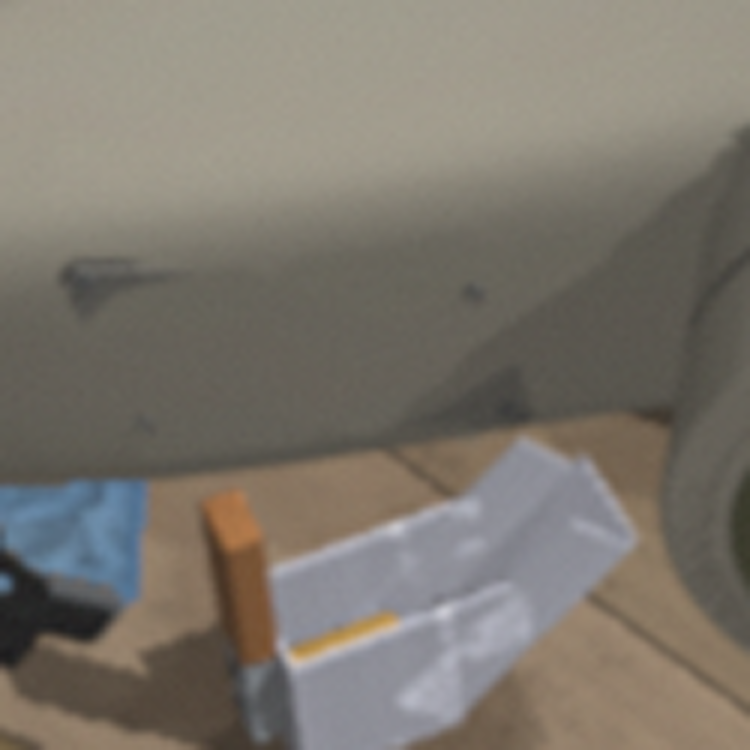

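View pics/t1.png

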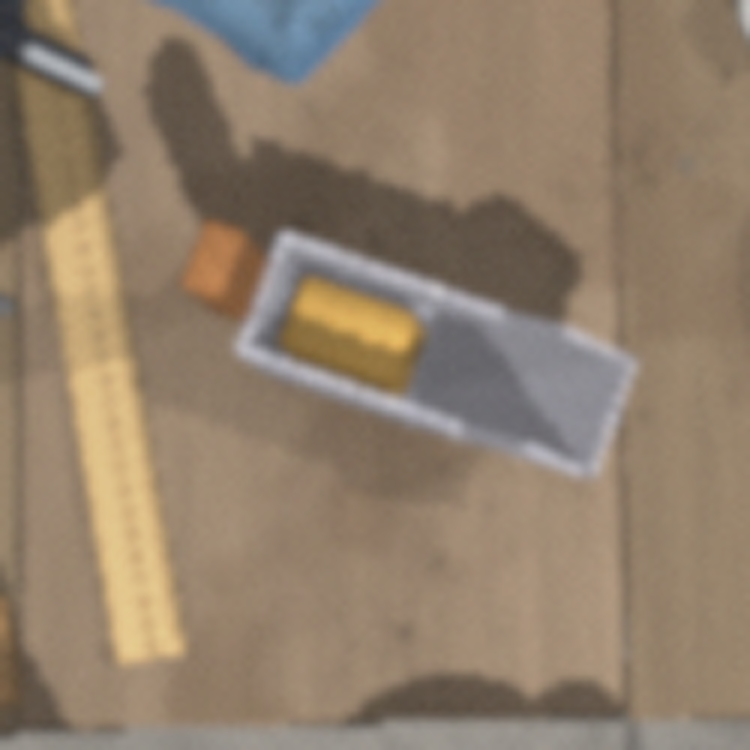

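The top crop now has better light. The back wall corners are at (285,232) and (237,348), the lip corners at (637,362) and (596,475), and the handle top centre at (215,261). A fingertip shows at the upper left, clear of the handle. I'll refine the pose from these points.

Run:
```python
from nx import *
show(r.sense())
t=Cam(r.snapshot('top'))
T=lambda x,y:(210+(x+.5)/6-.5,190+(y+.5)/6-.5)
L=[((285,232),80,(-60,27)),((237,348),80,(-60,-27)),((637,362),78,(101,27)),((596,475),78,(101,-27)),((215,261),155,(-68,0))]
W=np.array([t.at(*T(*p),z)[:2] for p,z,_ in L]);M=np.array([m for *_,m in L],float)
wc,mc=W.mean(0),M.mean(0); H=(M-mc).T@(W-wc); th=np.arctan2(H[0,1]-H[1,0],H[0,0]+H[1,1])
Rm=np.array([[np.cos(th),-np.sin(th)],[np.sin(th),np.cos(th)]]); o=wc-Rm@mc
print(o,np.degrees(th),(W-(M@Rm.T+o)).round(1).tolist())
RG=Rscoop(YAW,0)*Rtool_in_scoop(45); g=SC+Rscoop(YAW,0).apply([-68,0,125])
go(g+RG.apply([0,0,TG]),RG,1); print(g)
```

```text
t 2.38 tcp [536.1 246.8 180.2] rot [-179.7   45.3   69. ] q [ 34.1  44.4  54.3 -27.2 118.1  50.3] F [-0.3 -0.2  2. ] M [ 0.33 -0.11  0.02] gap 85.6
[491.72893446 131.96304124] -111.15122500959096 [[-0.2, -0.7], [1.0, 0.3], [-1.3, 1.1], [1.8, -0.2], [-1.3, -0.5]]
t 2.43 tcp [537.3 246.7 183.2] rot [180.   45.1  68.7] q [ 34.   44.2  54.2 -27.2 118.2  50.3] F [0.2 0.  1.1] M [ 0.27 -0.09  0.  ] gap 85.4
[0.0021, -0.001, 0.099, -0.0009, 0.001, -0.0012]  dist 99 ang 0.1
[516.19047077 195.49801848 125.        ]
```

Emit:
jog_arm(
  targets=[
    [0.0, 0, 0.02, 0, 0, 0, 0],
    [0.001, -0.001, 0.05, 0, 0.001, 0, 0],
    [0.002, -0.001, 0.078, 0, 0.001, 0, 0],
    [0.002, -0.001, 0.095, 0, 0.001, 0, 0],
    [0.002, -0.001, 0.102, 0, 0.001, 0, 0],
  ],
)

```text
time: 2.85
tool_pos: [510.8, 179.4, 111.0]
tcp_rot: [179.9, 44.9, 68.5]
ft_force: [-0.2, -0.1, 1.7]
finger_gap: 85.5
```

Emit:
jog_arm(
  targets=[
    [0, 0, 0, 0, 0, 0, 0],
    [0, 0, 0, 0, 0, 0, 0.3],
  ],
  newtons=30,
)

```text
time: 3.02
tool_pos: [512.0, 181.8, 112.2]
tcp_rot: [179.8, 44.8, 68.5]
ft_force: [0.9, -0.2, 0.6]
finger_gap: 75.4
```

Run:
```python
from nx import *
RG=Rscoop(YAW,0)*Rtool_in_scoop(45); g=SC+Rscoop(YAW,0).apply([-68,0,125])
go(g+RG.apply([0,0,TG+3]),RG,1)
```

```text
t 3.02 tcp [512.  181.8 112.2] rot [179.8  44.8  68.5] q [ 30.9  38.6  70.  -27.  107.4  52.6] F [ 0.9 -0.2  0.6] M [ 0.3  -0.14 -0.  ] gap 75.4
[0.001, -0.0011, 0.0026, 0.0004, -0.0043, -0.0038]  dist 3 ang 0.3
```

Emit:
jog_arm(
  targets=[
    [0.001, -0.001, 0.002, 0, -0.004, -0.004, 0.45],
    [0.001, -0.001, 0.002, 0, -0.004, -0.004, 0.6],
    [0.001, -0.001, 0.002, 0, -0.004, -0.004, 0.7],
    [0.001, -0.001, 0.002, 0, -0.004, -0.004, 0.8],
    [0.001, -0.001, 0.002, 0, -0.004, -0.004, 1],
  ],
  newtons=30,
)

```text
time: 3.43
tool_pos: [509.9, 181.8, 107.8]
tcp_rot: [-179.9, 45.1, 69.0]
ft_force: [0.9, 1.9, 2.3]
finger_gap: 29.4
```

Emit:
jog_arm(
  targets=[
    [0, 0, 0, 0, 0, 0, 1],
    [0, 0, 0, 0, 0, 0, 1],
    [0, 0, 0, 0, 0, 0, 1],
    [0, 0, 0, 0, 0, 0, 1],
  ],
  newtons=100,
)

```text
time: 3.77
tool_pos: [509.9, 181.6, 108.0]
tcp_rot: [-179.9, 45.1, 69.0]
ft_force: [2.7, 2.6, 5.2]
finger_gap: 28.7
```

Run:
```python
from nx import *
show(r.sense())
```

```text
t 3.77 tcp [509.9 181.6 108. ] rot [-179.9   45.1   69. ] q [ 31.   39.   70.1 -27.  107.3  52.5] F [2.7 2.6 5.2] M [0.25 0.01 0.02] gap 28.7
```

```bash
cat >> plan.py <<'E'
_R0=Rscoop(-111.2,0); _Rt=Rn.from_euler('xyz',[-179.9,45.1,69.0],degrees=True); _pt=np.array([509.9,181.6,108.0])
RTS=_R0.inv()*_Rt; PTS=_R0.inv().apply(_pt-SC)   # tool in scoop frame
def pose(lip,yaw,tip):
    R=Rscoop(yaw,tip); o=np.asarray(lip)-R.apply([101,0,78]); return o+R.apply(PTS),R*RTS
def scoop_now(s):
    Rt=Rn.from_euler('xyz',s['tcp_rot'],degrees=True); R=Rt*RTS.inv(); o=s['tool_pos']-R.apply(PTS)
    return o,R,o+R.apply([101,0,78]),R.as_euler('ZYX',degrees=True)
E
python3 - <<'E'
from nx import *
print(PTS,RTS.as_euler('xyz',degrees=True))
R=Rscoop(YAW,0); lip=SC+R.apply([101,0,78])
go(*pose(lip+[0,0,80],YAW,0),4)
E
```

```text
[-52.76775779  -0.83889066 108.        ] [-179.9   45.1 -179.8]
t 3.77 tcp [509.9 181.6 108. ] rot [-179.9   45.1   69. ] q [ 31.   39.   70.1 -27.  107.3  52.5] F [2.7 2.6 5.2] M [0.25 0.01 0.02] gap 28.7
[-0.0142, -0.0, -0.0141, -0.0002, 0.0, -0.0]  dist 20 ang 0.0
[-0.0284, -0.0001, -0.0282, -0.0004, 0.0001, -0.0001]  dist 40 ang 0.0
[-0.0425, -0.0001, -0.0423, -0.0006, 0.0001, -0.0001]  dist 60 ang 0.0
[-0.0567, -0.0001, -0.0565, -0.0008, 0.0001, -0.0001]  dist 80 ang 0.0
```

Emit:
jog_arm(
  targets=[
    [-0.006, 0, -0.006, 0, 0, 0, 1],
    [-0.018, 0, -0.018, 0, 0, 0, 1],
    [-0.034, 0, -0.034, 0, 0, 0, 1],
    [-0.048, 0, -0.048, 0, 0, 0, 1],
    [-0.057, 0, -0.0565, 0, 0, 0, 1],
  ],
)

```text
time: 4.18
tool_pos: [510.2, 181.3, 190.8]
tcp_rot: [-179.9, 45.0, 68.9]
ft_force: [0.3, -0.3, -2.1]
finger_gap: 28.7
```

Emit:
jog_arm(
  targets=[
    [0, 0, 0, 0, 0, 0, 1],
    [0, 0, 0, 0, 0, 0, 1],
  ],
)

```text
time: 4.35
tool_pos: [510.0, 181.2, 188.3]
tcp_rot: [-179.9, 45.1, 69.0]
ft_force: [-0.8, -0.8, -3.1]
finger_gap: 29.0
```

Run:
```python
from nx import *
s0=r.sense(); show(s0); o,R,lip,e=scoop_now(s0); print(o,lip,e)
d={n:r.snapshot(n) for n in("scene","top")}; s,t=Cam(d['scene']),Cam(d['top'])
show(r.sense())
for c,b,n in((s,(225,170,125,125),'s2'),(t,(210,190,125,125),'t2')):
    crop(c.im,*b,6,f'pics/{n}.png'); print(n)
    for m in((-60,27,80),(-60,-27,80),(101,27,78),(101,-27,78),(-60,-27,0),(8,-27,0)):
        u=c.proj(o+R.apply(m)); print(m,((u-b[:2]+.5)*6-.5).round())
```

```text
t 4.35 tcp [510.  181.2 188.3] rot [-179.9   45.1   69. ] q [ 31.   34.1  68.2 -28.2 113.3  49.2] F [-0.8 -0.8 -3.1] M [ 0.67 -0.26  0.01] gap 29.0
[491.67464687 131.85071325  80.21132028] [455.05271932  37.65678447 158.13011264] [-1.11257582e+02  4.60519936e-02 -1.53610077e-02]
t 4.45 tcp [509.1 180.8 186.3] rot [-179.7   45.2   69.1] q [ 31.   34.2  68.3 -28.2 113.3  49.2] F [-0.1  0.4 -3.5] M [ 0.73 -0.23  0.01] gap 29.0
s2
(-60, 27, 80) [226. 452.]
(-60, -27, 80) [275. 544.]
(101, 27, 78) [584. 328.]
(101, -27, 78) [641. 412.]
(-60, -27, 0) [293. 668.]
(8, -27, 0) [443. 610.]
t2
(-60, 27, 80) [255. 199.]
(-60, -27, 80) [206. 326.]
(101, 27, 78) [634. 336.]
(101, -27, 78) [587. 464.]
(-60, -27, 0) [238. 350.]
(8, -27, 0) [388. 404.]
```

View pics/s2.png

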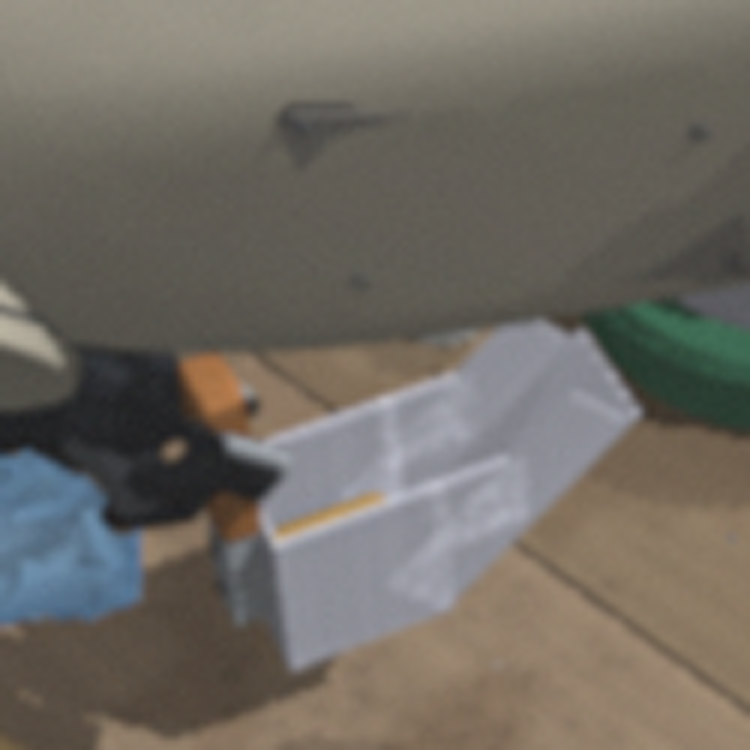

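View pics/t2.png

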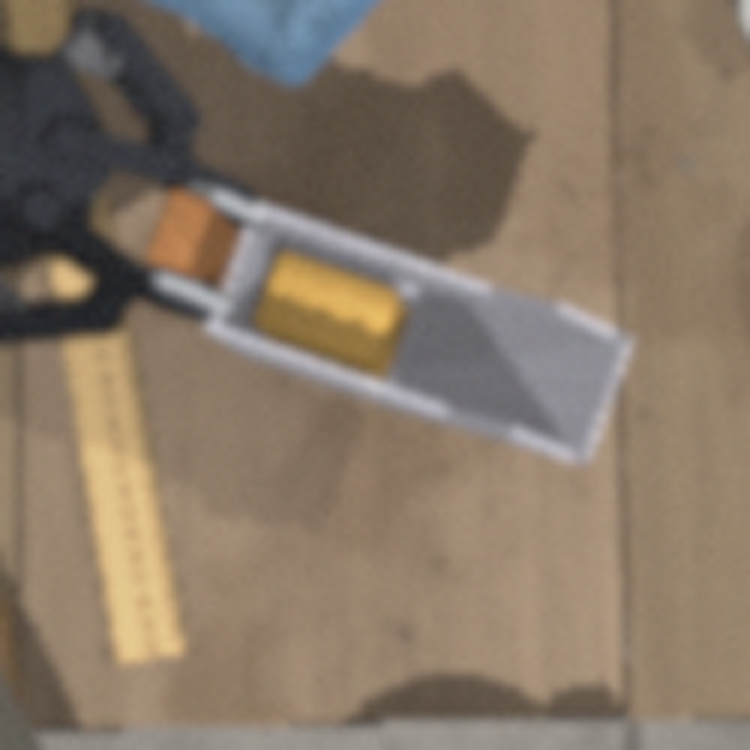

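The lip shows at (643,412) and the base corner at (293,670) in the scene crop, against predicted (641,412) and (293,668). The grip holds with no droop, and both wax blocks are still inside. Next I'll carry it.

Run:
```python
from nx import *
show(r.sense())
go(*pose(lipat(-80,205,YAW),YAW,0),10)
```

```text
t 4.45 tcp [509.1 180.8 186.3] rot [-179.7   45.2   69.1] q [ 31.   34.2  68.3 -28.2 113.3  49.2] F [-0.1  0.4 -3.5] M [ 0.73 -0.23  0.01] gap 29.0
t 4.45 tcp [509.1 180.8 186.3] rot [-179.7   45.2   69.1] q [ 31.   34.2  68.3 -28.2 113.3  49.2] F [-0.1  0.4 -3.5] M [ 0.73 -0.23  0.01] gap 29.0
[-0.0101, 0.0148, 0.0032, -0.0003, 0.0002, 0.0001]  dist 18 ang 0.0
[-0.0202, 0.0295, 0.0063, -0.0005, 0.0004, 0.0003]  dist 36 ang 0.0
[-0.0303, 0.0443, 0.0095, -0.0008, 0.0007, 0.0004]  dist 54 ang 0.1
[-0.0403, 0.059, 0.0127, -0.0011, 0.0009, 0.0005]  dist 73 ang 0.1
[-0.0504, 0.0738, 0.0158, -0.0013, 0.0011, 0.0007]  dist 91 ang 0.1
[-0.0605, 0.0886, 0.019, -0.0016, 0.0013, 0.0008]  dist 109 ang 0.1
[-0.0706, 0.1033, 0.0222, -0.0018, 0.0015, 0.0009]  dist 127 ang 0.1
[-0.0807, 0.1181, 0.0254, -0.0021, 0.0018, 0.0011]  dist 145 ang 0.2
[-0.0908, 0.1328, 0.0285, -0.0024, 0.002, 0.0012]  dist 163 ang 0.2
[-0.1008, 0.1476, 0.0317, -0.0026, 0.0022, 0.0013]  dist 182 ang 0.2
```

Emit:
jog_arm(
  targets=[
    [-0.004, 0.006, 0.001, 0, 0, 0, 1],
    [-0.012, 0.018, 0.004, 0, 0, 0, 1],
    [-0.022, 0.033, 0.007, 0, 0, 0, 1],
    [-0.033, 0.049, 0.0105, 0, 0, 0, 1],
    [-0.044, 0.065, 0.014, 0, 0, 0, 1],
  ],
)

```text
time: 4.87
tool_pos: [556.3, 117.5, 208.5]
tcp_rot: [-179.7, 45.2, 69.1]
ft_force: [-0.4, 0.4, -3.6]
finger_gap: 28.8
```

Emit:
jog_arm(
  targets=[
    [-0.012, 0.017, 0.004, 0, 0, 0, 1],
    [-0.024, 0.035, 0.0075, 0, 0, 0, 1],
    [-0.037, 0.054, 0.0115, 0, 0, 0, 1],
    [-0.05, 0.073, 0.0155, 0, 0, 0, 1],
    [-0.057, 0.0826, 0.0177, 0, 0, 0, 1],
  ],
)

```text
time: 5.28
tool_pos: [615.1, 36.8, 237.1]
tcp_rot: [-179.9, 45.2, 68.8]
ft_force: [1.3, -0.5, -2.7]
finger_gap: 29.0
```

```bash
cat >> nx.py <<'E'
def path(wps,lat=0):
    """wps: (u,z,tip) scoop states; rows from now"""
    s=r.sense(); show(s); o,R,lip,e=scoop_now(s); ee=Rscoop(YAW,0).apply([1,0,0]); n=Rscoop(YAW,0).apply([0,1,0]); d=lip-MEL
    print('lip',lip.round(1),'u %.1f lat %.1f z %.1f tip %.1f yaw %.1f roll %.1f'%(d@ee,d@n,lip[2],e[1],e[0],e[2]))
    rows(r,[pose(lipat(u,z,YAW)+lat*n,YAW,t) for u,z,t in wps])
E
python3 - <<'E'
from nx import *
path([(-70,200,3),(-60,195,7),(-49,190,11),(-38,184,15),(-27,178,19)])
E
```

```text
t 5.28 tcp [615.1  36.8 237.1] rot [-179.9   45.2   68.8] q [ 17.5  36.   60.4 -36.4 111.4  33.7] F [ 1.3 -0.5 -2.7] M [ 0.67 -0.26 -0.01] gap 29.0
lip [ 559.7 -106.8  207.4] u -77.3 lat 2.4 z 207.4 tip -0.1 yaw -111.4 roll -0.0
[-0.0071, -0.0029, 0.0059, -0.0028, 0.0544, -0.0021]  dist 10 ang 3.1
[-0.0202, -0.0029, 0.0112, -0.0029, 0.1242, -0.0021]  dist 23 ang 7.1
[-0.0344, -0.0029, 0.018, -0.003, 0.194, -0.0022]  dist 39 ang 11.1
[-0.0481, -0.0029, 0.0261, -0.0031, 0.2638, -0.0022]  dist 55 ang 15.1
[-0.062, -0.0029, 0.035, -0.0032, 0.3336, -0.0022]  dist 71 ang 19.1
```

Emit:
jog_arm(
  targets=[
    [-0.007, -0.002, 0.006, -0.002, 0.054, -0.002, 1],
    [-0.02, -0.002, 0.011, -0.002, 0.124, -0.002, 1],
    [-0.034, -0.002, 0.018, -0.002, 0.194, -0.002, 1],
    [-0.048, -0.002, 0.026, -0.002, 0.264, -0.002, 1],
    [-0.062, -0.002, 0.035, -0.002, 0.334, -0.002, 1],
  ],
)

```text
time: 5.7
tool_pos: [586.9, -23.6, 255.9]
tcp_rot: [-179.9, 25.9, 69.1]
ft_force: [0.2, -1.0, -2.6]
finger_gap: 29.0
```

Run:
```python
from nx import *
path([(-15,173,22),(-2,168,26),(11,163,29.5),(24,158,33),(34,155,36)])
```

```text
t 5.70 tcp [586.9 -23.6 255.9] rot [-179.9   25.9   69.1] q [  6.5  16.4  76.3 -23.   99.2  26.1] F [ 0.2 -1.  -2.6] M [ 0.42 -0.19 -0.  ] gap 29.0
lip [ 538.8 -150.1  177. ] u -29.4 lat -1.4 z 177.0 tip 19.2 yaw -111.1 roll -0.1
[-0.0176, 0.0014, 0.0058, -0.0007, 0.0484, 0.0023]  dist 19 ang 2.8
[-0.0367, 0.0013, 0.0106, -0.0009, 0.1182, 0.0023]  dist 38 ang 6.8
[-0.0548, 0.0012, 0.0167, -0.0011, 0.1793, 0.0023]  dist 57 ang 10.3
[-0.0732, 0.0012, 0.0233, -0.0014, 0.2404, 0.0024]  dist 77 ang 13.8
[-0.0887, 0.0011, 0.0278, -0.0015, 0.2927, 0.0024]  dist 93 ang 16.8
```

Emit:
jog_arm(
  targets=[
    [-0.018, 0.001, 0.006, 0, 0.048, 0.002, 1],
    [-0.037, 0.001, 0.011, 0, 0.118, 0.002, 1],
    [-0.055, 0.001, 0.017, 0, 0.18, 0.002, 1],
    [-0.073, 0.001, 0.023, 0, 0.24, 0.002, 1],
    [-0.0887, 0.001, 0.028, 0, 0.293, 0.002, 1],
  ],
)

```text
time: 6.12
tool_pos: [554.2, -110.9, 269.8]
tcp_rot: [-179.9, 9.1, 68.9]
ft_force: [-0.8, -0.4, -2.8]
finger_gap: 28.8
```

Run:
```python
from nx import *
path([(43,150,38),(50,145,40),(54,140,42)])
```

```text
t 6.12 tcp [ 554.2 -110.9  269.8] rot [-179.9    9.1   68.9] q [-10.7   3.4  86.   -9.   92.2  10.2] F [-0.8 -0.4 -2.8] M [ 0.13 -0.04 -0.02] gap 28.8
lip [ 516.1 -210.7  155.2] u 35.3 lat -0.7 z 155.2 tip 36.0 yaw -111.3 roll -0.1
[-0.0114, 0.0004, 0.0034, -0.0017, 0.0355, -0.0008]  dist 12 ang 2.0
[-0.0223, 0.0003, 0.0066, -0.0018, 0.0704, -0.0008]  dist 23 ang 4.0
[-0.0302, 0.0003, 0.0096, -0.0018, 0.1053, -0.0008]  dist 32 ang 6.0
```

Emit:
jog_arm(
  targets=[
    [-0.0114, 0, 0.003, -0.001, 0.035, 0, 1],
    [-0.022, 0, 0.0066, -0.001, 0.07, 0, 1],
    [-0.03, 0, 0.0096, -0.001, 0.105, 0, 1],
    [-0.03, 0, 0.0096, -0.001, 0.105, 0, 1],
    [-0.03, 0, 0.0096, -0.001, 0.105, 0, 1],
  ],
)

```text
time: 6.53
tool_pos: [543.1, -139.4, 264.4]
tcp_rot: [-179.9, 3.3, 68.8]
ft_force: [0.7, -0.7, -2.8]
finger_gap: 28.7
```

Run:
```python
from nx import *
path([(54,128,42.5),(54,116,43),(54,104,44),(54,94,45),(54,86,46)])
o,R,lip,e=scoop_now(r.sense())
d={n:r.snapshot(n) for n in("scene","top")}; s,t=Cam(d['scene']),Cam(d['top'])
for c,b,n in((s,(300,120,125,125),'s3'),(t,(340,170,125,125),'t3')):
    crop(c.im,*b,6,f'pics/{n}.png'); print(n)
    for m in((101,27,78),(101,-27,78),(-60,-27,0),(8,-27,0),(8,27,0)):
        u=c.proj(o+R.apply(m)); print(m,((u-b[:2]+.5)*6-.5).round())
```

```text
t 6.53 tcp [ 543.1 -139.4  264.4] rot [-179.9    3.3   68.8] q [-17.5   1.3  88.4  -3.3  90.6   3.7] F [ 0.7 -0.7 -2.8] M [ 0.05 -0.02  0.02] gap 28.7
lip [ 509.2 -227.7  139.6] u 53.7 lat -1.0 z 139.6 tip 41.8 yaw -111.5 roll -0.2
[-0.0012, 0.0005, 0.0105, -0.0025, 0.012, -0.0026]  dist 11 ang 0.7
[-0.0016, 0.0005, 0.0218, -0.0025, 0.0207, -0.0026]  dist 22 ang 1.2
[-0.0033, 0.0005, 0.0323, -0.0025, 0.0382, -0.0026]  dist 32 ang 2.2
[-0.005, 0.0005, 0.0409, -0.0025, 0.0556, -0.0026]  dist 41 ang 3.2
[-0.0069, 0.0005, 0.0475, -0.0026, 0.0731, -0.0026]  dist 48 ang 4.2
s3
(101, 27, 78) [426. 306.]
(101, -27, 78) [484. 372.]
(-60, -27, 0) [154. 402.]
(8, -27, 0) [255. 444.]
(8, 27, 0) [202. 374.]
t3
(101, 27, 78) [511. 311.]
(101, -27, 78) [468. 436.]
(-60, -27, 0) [ 68. 270.]
(8, -27, 0) [182. 333.]
(8, 27, 0) [226. 210.]
```

View pics/s3.png

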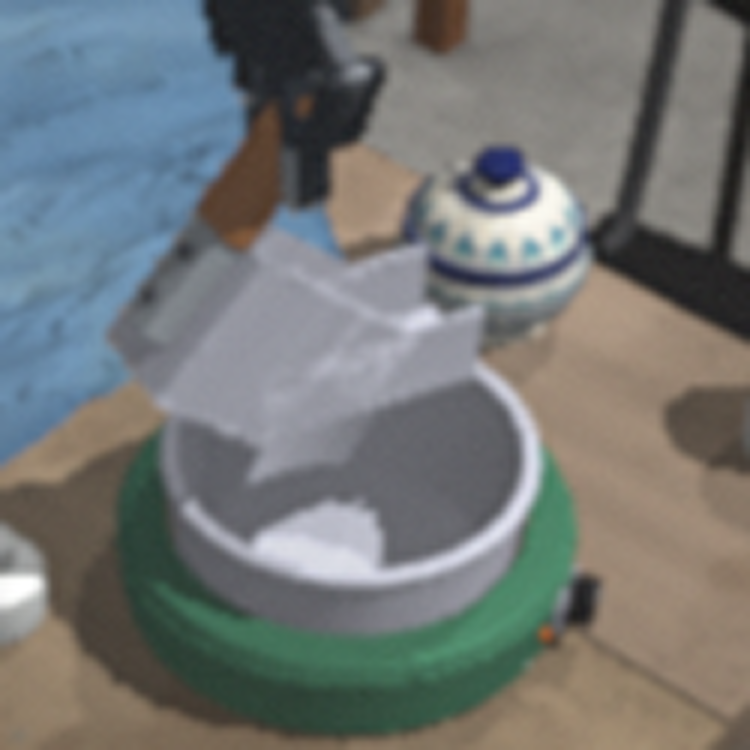

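View pics/t3.png

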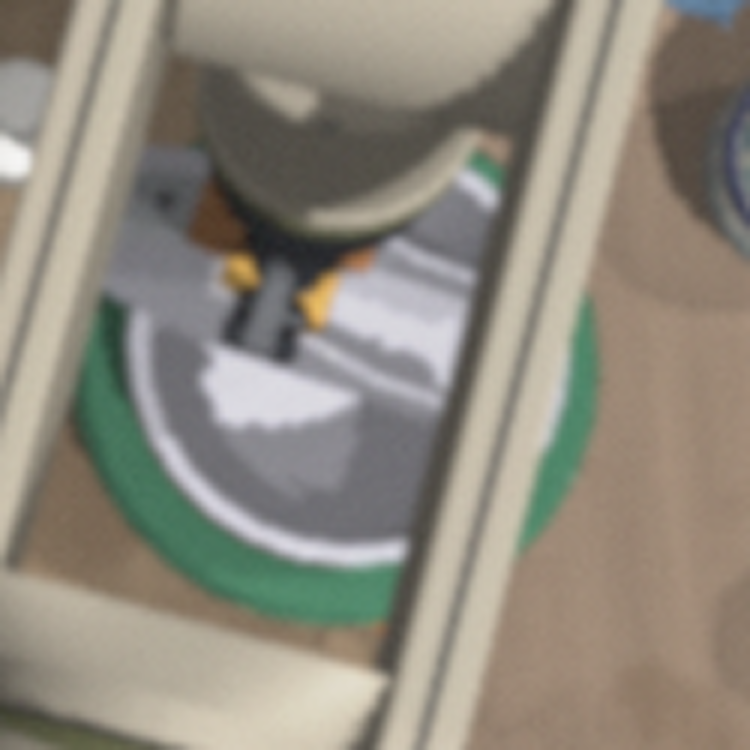

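The scene crop matches my prediction to within 1–2 px: lip near (475–484,372), base corner near (158,400). The scoop hangs over the well opening, both blocks are in it and nothing has spilled. I'll compute the clearance to the wall along the planned entry path.

```bash
cat >> plan.py <<'E'
def clear(u,z,tip):
    "min signed distance of scoop surface pts to the wall section (profile) ; and room ahead"
    R=Rn.from_euler('y',tip,degrees=True); P=[]
    c,s_=np.cos(np.radians(40)),np.sin(np.radians(40))
    for y in np.linspace(-27,27,13):
        for x in np.linspace(-60,8,69): P.append((x,y,0))
        for k in np.linspace(0,122,123):
            P.append((8+k*c,y,k*s_))
            if abs(y)==27:
                for hh in(10,20,30,40): P.append((8+k*c-hh*s_,y,k*s_+hh*c))
    P=np.array(P)-[101,0,78]; W=R.apply(P)+[u,0,z]
    rr=np.hypot(W[:,0],W[:,1]); zz=W[:,2]
    ri=77+7*np.clip((zz-18)/74,0,1)
    # distance to solid: z<=92, r>=ri(z) to 92
    dz=zz-92; dr=np.where(rr<88,ri-rr,rr-92)
    d=np.where(dz>0,np.hypot(dz,np.maximum(dr,0)),dr)
    back=W[:,0]<0
    return d[back].min(),d[~back].min(),(zz-18).min()
E
python3 - <<'E'
from plan import *
for w in((54,94,45),(54,86,46),(54,78,46),(54,72,46),(50,74,48),(50,72,48),(44,70,52),(40,66,54),(30,64,58),(22,62,60),(20,60,62),(14,58,64),(10,56,66),(5,56,70),(5,50,72)): print(w,np.round(clear(*w),1))
E
```

```text
(54, 94, 45) [17.3 23.2 76. ]
(54, 86, 46) [13.4 22.5 68. ]
(54, 78, 46) [ 8.1 21.7 60. ]
(54, 72, 46) [ 4.  21.2 54. ]
(50, 74, 48) [ 6.  24.2 55.9]
(50, 72, 48) [ 4.7 24.1 53.9]
(44, 70, 52) [ 5.6 27.4 51.9]
(40, 66, 54) [ 3.8 29.2 47.9]
(30, 64, 58) [ 7.2 34.7 45.8]
(22, 62, 60) [ 6.5 39.5 43.8]
(20, 60, 62) [ 7.6 39.6 41.8]
(14, 58, 64) [ 7.  43.1 39.8]
(10, 56, 66) [ 6.9 45.  37.8]
(5, 56, 70) [11.  46.7 37.7]
(5, 50, 72) [ 9.1 45.2 31.7]
```

Emit:
jog_arm(
  targets=[
    [-0.001, 0.0005, 0.006, -0.002, 0.01, -0.002, 1],
    [-0.001, 0.0005, 0.016, -0.002, 0.02, -0.002, 1],
    [-0.003, 0.0005, 0.028, -0.002, 0.035, -0.002, 1],
    [-0.005, 0.0005, 0.038, -0.002, 0.053, -0.002, 1],
    [-0.0069, 0.0005, 0.0475, -0.002, 0.073, -0.002, 1],
  ],
)

```text
time: 7.05
tool_pos: [540.3, -147.0, 215.6]
tcp_rot: [-180.0, -1.1, 69.1]
ft_force: [1.0, 0.0, -3.8]
finger_gap: 28.9
```

Run:
```python
from nx import *
path([(54,83,46),(54,80,46),(53.5,78,46.5)])
```

```text
t 7.05 tcp [ 540.3 -147.   215.6] rot [-180.    -1.1   69.1] q [-21.2   1.7  93.    1.1  85.3  -0.3] F [ 1.   0.  -3.8] M [-0.09  0.07 -0.02] gap 28.9
lip [ 510.4 -226.4   83.9] u 52.0 lat -0.3 z 83.9 tip 46.2 yaw -111.1 roll -0.1
[-0.0016, 0.0003, 0.0011, -0.0014, -0.0027, 0.0025]  dist 2 ang 0.2
[-0.0017, 0.0003, 0.0041, -0.0014, -0.0027, 0.0025]  dist 4 ang 0.2
[-0.0024, 0.0003, 0.0054, -0.0014, 0.006, 0.0025]  dist 6 ang 0.4
```

Emit:
jog_arm(
  targets=[
    [-0.0005, 0, 0.001, 0, 0, 0.001, 1],
    [-0.001, 0, 0.002, 0, 0, 0.001, 1],
    [-0.001, 0, 0.003, 0, 0, 0.001, 1],
    [-0.001, 0, 0.003, 0, 0, 0.001, 1],
  ],
)

```text
time: 7.38
tool_pos: [540.9, -148.3, 215.3]
tcp_rot: [179.9, -1.0, 69.0]
ft_force: [0.6, -0.2, -3.6]
finger_gap: 29.0
```

Run:
```python
from nx import *
path([(53,77,46.5),(52,76,47.5),(50,75,49),(47,73.5,50.5),(44,72,52)])
```

```text
t 7.38 tcp [ 540.9 -148.3  215.3] rot [179.9  -1.   69. ] q [-21.2   1.7  93.1   1.   85.1  -0.3] F [ 0.6 -0.2 -3.6] M [-0.09  0.04 -0.05] gap 29.0
lip [ 511.2 -228.    83.7] u 53.3 lat 1.0 z 83.7 tip 46.1 yaw -111.1 roll 0.1
[-0.0008, -0.0008, 0.0061, 0.0014, 0.0077, 0.0008]  dist 6 ang 0.5
[-0.0022, -0.0008, 0.0056, 0.0014, 0.0252, 0.0008]  dist 6 ang 1.4
[-0.0037, -0.0008, 0.0045, 0.0013, 0.0514, 0.0008]  dist 6 ang 2.9
[-0.0042, -0.0008, 0.004, 0.0013, 0.0775, 0.0009]  dist 6 ang 4.4
[-0.0049, -0.0008, 0.0035, 0.0012, 0.1037, 0.0009]  dist 6 ang 5.9
```

Emit:
jog_arm(
  targets=[
    [-0.001, -0.001, 0.006, 0.001, 0.008, 0, 1],
    [-0.002, -0.001, 0.006, 0.001, 0.025, 0, 1],
    [-0.0037, -0.001, 0.0048, 0.001, 0.051, 0, 1],
    [-0.0042, -0.001, 0.004, 0.001, 0.0775, 0, 1],
    [-0.0042, -0.001, 0.004, 0.001, 0.0775, 0, 1],
  ],
)

```text
time: 7.8
tool_pos: [538.1, -152.4, 210.9]
tcp_rot: [180.0, -5.5, 68.9]
ft_force: [-0.2, -0.1, -2.9]
finger_gap: 29.0
```

Run:
```python
from nx import *
path([(45,72,51.5),(42,71,53),(39,70,54.5),(35,68,56),(31,66.5,57.5)])
o,R,lip,e=scoop_now(r.sense())
s=Cam(r.snapshot('scene')); crop(s.im,300,120,125,125,6,'pics/s4.png')
for m in((101,-27,78),(-60,-27,0),(8,-27,0)): print(((s.proj(o+R.apply(m))-[300,120]+.5)*6-.5).round())
```

```text
t 7.80 tcp [ 538.1 -152.4  210.9] rot [180.   -5.5  68.9] q [-24.7   1.4  93.9   5.5  85.   -4.1] F [-0.2 -0.1 -2.9] M [-0.17  0.01 -0.02] gap 29.0
lip [ 511.9 -222.1   73. ] u 47.4 lat -0.4 z 73.0 tip 50.6 yaw -111.2 roll -0.0
[0.0003, 0.0004, -0.0001, -0.0003, 0.0158, 0.0001]  dist 1 ang 0.9
[-0.0003, 0.0004, -0.001, -0.0004, 0.0419, 0.0001]  dist 1 ang 2.4
[-0.001, 0.0004, -0.0018, -0.0004, 0.0681, 0.0001]  dist 2 ang 3.9
[-0.0008, 0.0004, -0.0014, -0.0005, 0.0943, 0.0002]  dist 2 ang 5.4
[-0.0005, 0.0004, -0.0015, -0.0006, 0.1205, 0.0002]  dist 2 ang 6.9
[462. 479.]
[162. 468.]
[245. 522.]
```

View pics/s4.png

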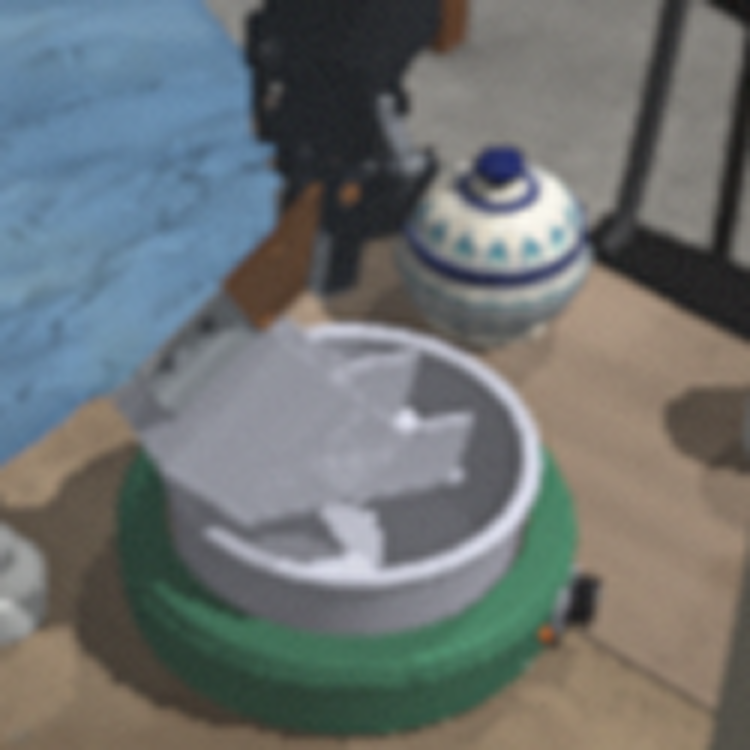

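The lip corner shows at (462,478) against predicted (462,479). It is inside the wall and about 19 mm below the rim, with no contact force and the wax still in. Now I can tip further.

Emit:
jog_arm(
  targets=[
    [0, 0, 0, 0, 0.016, 0, 1],
    [0, 0, -0.001, 0, 0.042, 0, 1],
    [-0.001, 0, -0.0018, 0, 0.068, 0, 1],
    [-0.0008, 0, -0.0014, 0, 0.094, 0, 1],
    [-0.0005, 0, -0.0015, 0, 0.12, 0, 1],
  ],
)

```text
time: 8.27
tool_pos: [538.2, -152.0, 212.3]
tcp_rot: [180.0, -12.4, 69.0]
ft_force: [-0.2, -0.1, -2.6]
finger_gap: 28.8
```

Run:
```python
from nx import *
path([(28,65.5,58.5),(25,64.5,60),(22,63,61.5),(18,61.5,63),(14,60,64.5)])
```

```text
t 8.27 tcp [ 538.2 -152.   212.3] rot [180.  -12.4  69. ] q [-29.1   1.7  94.2  12.3  85.9  -9.2] F [-0.2 -0.1 -2.6] M [-0.22  0.1  -0.02] gap 28.8
lip [ 518.2 -205.9   66.5] u 30.1 lat -0.4 z 66.5 tip 57.5 yaw -111.1 roll -0.1
[-0.0006, 0.0005, -0.0001, -0.0009, 0.0181, 0.0015]  dist 1 ang 1.0
[-0.0013, 0.0005, -0.0007, -0.001, 0.0443, 0.0015]  dist 2 ang 2.5
[-0.0022, 0.0005, -0.0007, -0.0011, 0.0705, 0.0015]  dist 2 ang 4.0
[-0.0022, 0.0005, -0.0004, -0.0011, 0.0967, 0.0016]  dist 2 ang 5.5
[-0.0023, 0.0005, 0.0001, -0.0012, 0.1228, 0.0016]  dist 2 ang 7.0
```

Emit:
jog_arm(
  targets=[
    [-0.0006, 0, 0, 0, 0.018, 0.001, 1],
    [-0.001, 0, -0.0007, 0, 0.044, 0.001, 1],
    [-0.002, 0, -0.0007, 0, 0.07, 0.001, 1],
    [-0.002, 0, -0.0004, 0, 0.097, 0.001, 1],
    [-0.0023, 0, 0, 0, 0.123, 0.001, 1],
  ],
)

```text
time: 8.68
tool_pos: [537.3, -154.5, 211.8]
tcp_rot: [180.0, -19.5, 69.0]
ft_force: [-0.1, -0.4, -1.9]
finger_gap: 28.7
```

Run:
```python
from nx import *
path([(12,59,65.5),(10,58,67),(8,57.5,68),(7,57,69)])
o,R,lip,e=scoop_now(r.sense())
s=Cam(r.snapshot('scene')); crop(s.im,300,120,125,125,6,'pics/s5.png')
```

```text
t 8.68 tcp [ 537.3 -154.5  211.8] rot [180.  -19.5  69. ] q [-33.7   2.8  94.5  19.   87.3 -14.3] F [-0.1 -0.4 -1.9] M [-0.32  0.12  0.04] gap 28.7
lip [ 523.9 -191.1   60.1] u 14.2 lat -0.5 z 60.1 tip 64.6 yaw -111.3 roll -0.1
[-0.0004, 0.0004, 0.0004, -0.001, 0.0165, 0.0001]  dist 1 ang 0.9
[-0.0024, 0.0004, -0.0002, -0.0011, 0.0427, 0.0001]  dist 2 ang 2.4
[-0.003, 0.0004, -0.0005, -0.0011, 0.0602, 0.0001]  dist 3 ang 3.4
[-0.0046, 0.0004, -0.001, -0.0012, 0.0776, 0.0001]  dist 5 ang 4.4
```

View pics/s5.png

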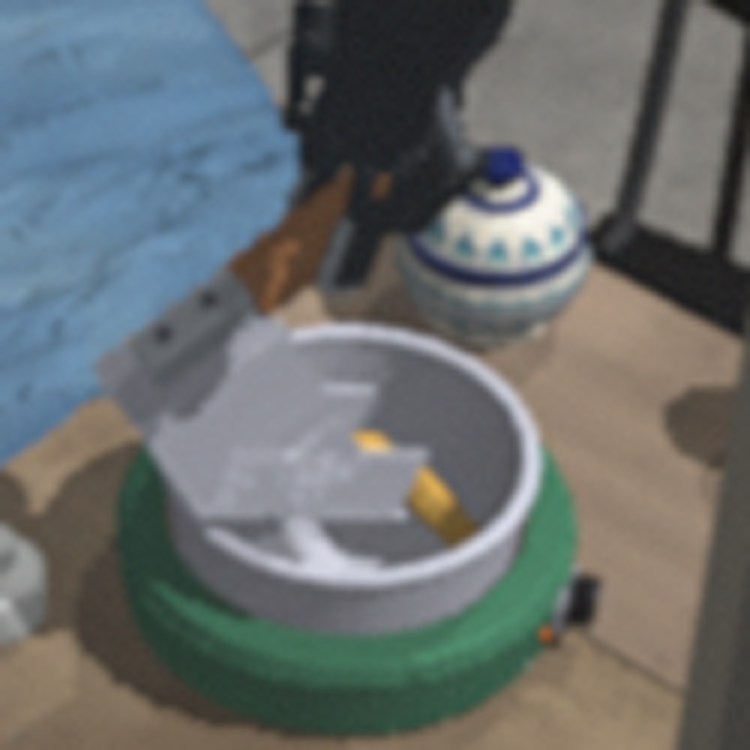

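One block is leaving the lip at (440,505) and the second is behind it at (370,440). I'll let them slide.

Emit:
jog_arm(
  targets=[
    [0, 0, 0, 0, 0.008, 0, 1],
    [-0.001, 0, 0, 0, 0.02, 0, 1],
    [-0.002, 0, 0, 0, 0.036, 0, 1],
    [-0.003, 0, -0.0005, 0, 0.05, 0, 1],
    [-0.0035, 0, -0.0005, 0, 0.06, 0, 1],
  ],
)

```text
time: 9.15
tool_pos: [535.9, -157.7, 211.0]
tcp_rot: [180.0, -22.8, 68.9]
ft_force: [0.4, -0.8, -1.4]
finger_gap: 28.3
```

Emit:
jog_arm(
  targets=[
    [0, 0, 0, 0, 0, 0, 1],
    [0, 0, 0, 0, 0, 0, 1],
    [0, 0, 0, 0, 0, 0, 1],
    [0, 0, 0, 0, 0, 0, 1],
  ],
)

```text
time: 9.48
tool_pos: [536.1, -157.5, 211.1]
tcp_rot: [180.0, -22.8, 69.0]
ft_force: [0.3, -0.1, -2.1]
finger_gap: 28.8
```

Run:
```python
from nx import *
path([(4,58,70)])
d={n:r.snapshot(n) for n in("scene","top")}; s,t=Cam(d['scene']),Cam(d['top']); crop(s.im,300,120,125,125,6,'pics/s6.png');crop(t.im,340,170,125,125,6,'pics/t6.png')
```

```text
t 9.48 tcp [ 536.1 -157.5  211.1] rot [180.  -22.8  69. ] q [-36.    3.6  94.5  22.   88.2 -16.9] F [ 0.3 -0.1 -2.1] M [-0.32  0.13  0.  ] gap 28.8
lip [ 525.8 -185.8   57.4] u 8.7 lat -0.7 z 57.4 tip 67.9 yaw -111.3 roll -0.2
[-0.0004, 0.0005, -0.002, -0.0016, 0.0375, 0.0001]  dist 2 ang 2.1
```

View pics/s6.png

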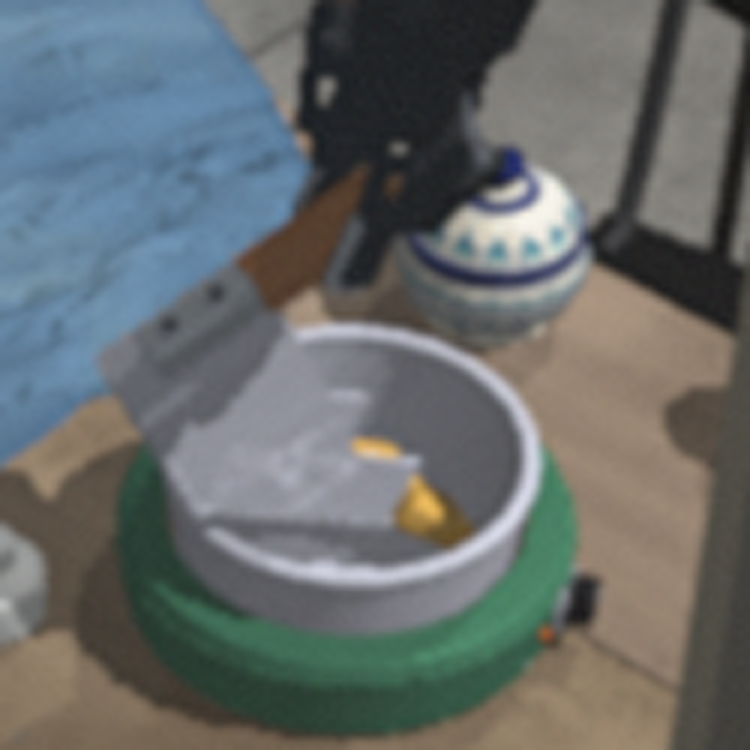

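View pics/t6.png

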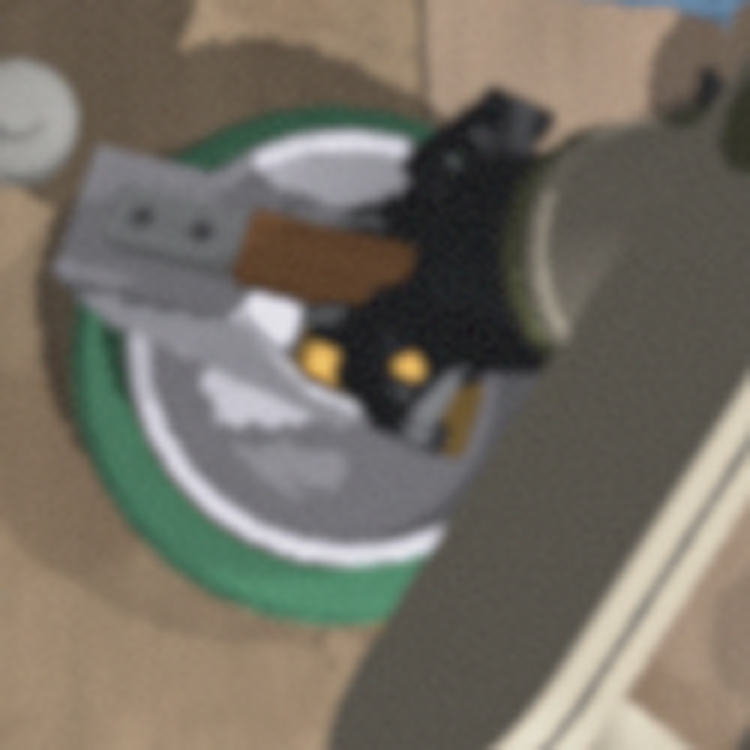

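The first block's nose is on the pan floor while its tail rests on the lip, around (430,515). The second is queued behind it on the chute at (375,447). I'll draw the lip back to make room and tip further, keeping it below the rim.

Run:
```python
from nx import *
for w in((2,58,71),(-6,60,73),(-14,63,75),(-20,66,77),(-25,68,80),(-30,70,80),(-30,66,80)): print(w,np.round(clear(*w),1))
path([(5,58,69.5),(1,59,71),(-3,60,72.5),(-7,61,74),(-11,62,75)])
```

```text
(2, 58, 71) [12.7 48.4 39.7]
(-6, 60, 73) [13.  52.5 41.7]
(-14, 63, 75) [13.6 55.5 44.7]
(-20, 66, 77) [14.8 56.9 47.6]
(-25, 68, 80) [16.3 57.3 49.6]Traceback (most recent call last):
  File "<stdin>", line 2, in <module>
  File "plan.py", line 31, in clear
    return d[back].min(),d[~back].min(),(zz-18).min()
                         ~~~~~~~~~~~~^^
    return umr_minimum(a, axis, None, out, keepdims, initial, where)
ValueError: zero-size array to reduction operation minimum which has no identity
```

Run:
```python
from nx import *
path([(5,58,69.5),(1,59,71),(-3,60,72.5),(-7,61,74),(-11,62,75)])
```

```text
t 9.58 tcp [ 536.1 -157.4  211.1] rot [180.  -22.8  69. ] q [-36.    3.6  94.5  22.   88.2 -16.9] F [ 0.3 -0.4 -2.8] M [-0.3   0.09 -0.01] gap 28.8
lip [ 525.8 -185.8   57.4] u 8.6 lat -0.6 z 57.4 tip 67.9 yaw -111.3 roll -0.2
[-0.0002, 0.0005, -0.0016, -0.0015, 0.0287, 0.0003]  dist 2 ang 1.6
[0.0004, 0.0005, -0.0031, -0.0016, 0.0549, 0.0003]  dist 3 ang 3.1
[0.0009, 0.0005, -0.0045, -0.0017, 0.0811, 0.0003]  dist 5 ang 4.6
[0.0014, 0.0005, -0.0059, -0.0017, 0.1072, 0.0003]  dist 6 ang 6.1
[0.003, 0.0005, -0.0065, -0.0018, 0.1247, 0.0003]  dist 7 ang 7.1
```

Emit:
jog_arm(
  targets=[
    [0, 0, -0.0016, 0, 0.029, 0, 1],
    [0.0004, 0, -0.003, 0, 0.055, 0, 1],
    [0.001, 0, -0.0045, 0, 0.081, 0, 1],
    [0.0015, 0, -0.006, 0, 0.107, 0, 1],
    [0.003, 0, -0.0065, 0, 0.125, 0, 1],
  ],
)

```text
time: 10.0
tool_pos: [535.9, -157.8, 218.2]
tcp_rot: [180.0, -30.0, 68.9]
ft_force: [0.7, -1.1, -2.2]
finger_gap: 28.9
```

Emit:
jog_arm(
  targets=[
    [0, 0, 0, 0, 0, 0, 1],
    [0, 0, 0, 0, 0, 0, 1],
    [0, 0, 0, 0, 0, 0, 1],
  ],
)

```text
time: 10.25
tool_pos: [536.1, -157.5, 218.1]
tcp_rot: [180.0, -29.9, 68.9]
ft_force: [-0.0, -1.0, -1.7]
finger_gap: 28.8
```

Run:
```python
from nx import *
path([(-18,64,77),(-24,67,79)])
d={n:r.snapshot(n) for n in("scene","top")}; s,t=Cam(d['scene']),Cam(d['top']); crop(s.im,300,120,125,125,6,'pics/s7.png');crop(t.im,340,170,125,125,6,'pics/t7.png')
```

```text
t 10.25 tcp [ 536.1 -157.5  218.1] rot [180.  -29.9  68.9] q [-39.9   5.4  94.   28.2  91.  -21. ] F [-0.  -1.  -1.7] M [-0.5   0.16  0.03] gap 28.8
lip [ 532.7 -167.7   61.8] u -10.7 lat -0.7 z 61.8 tip 75.0 yaw -111.6 roll -0.4
[0.0028, 0.0005, -0.0012, -0.0018, 0.0348, -0.0005]  dist 3 ang 2.0
[0.0048, 0.0005, -0.0036, -0.0019, 0.0697, -0.0005]  dist 6 ang 4.0
```

View pics/s7.png

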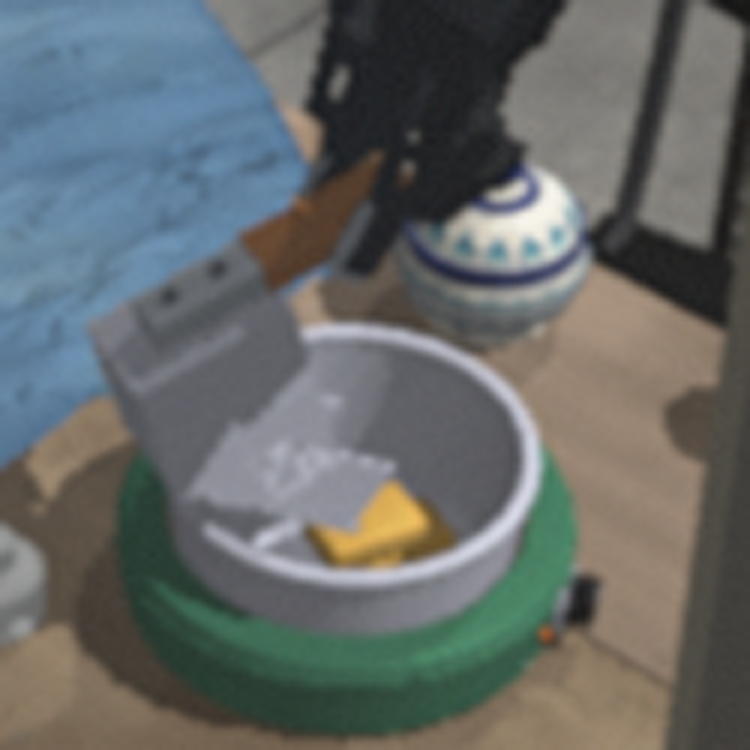

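View pics/t7.png

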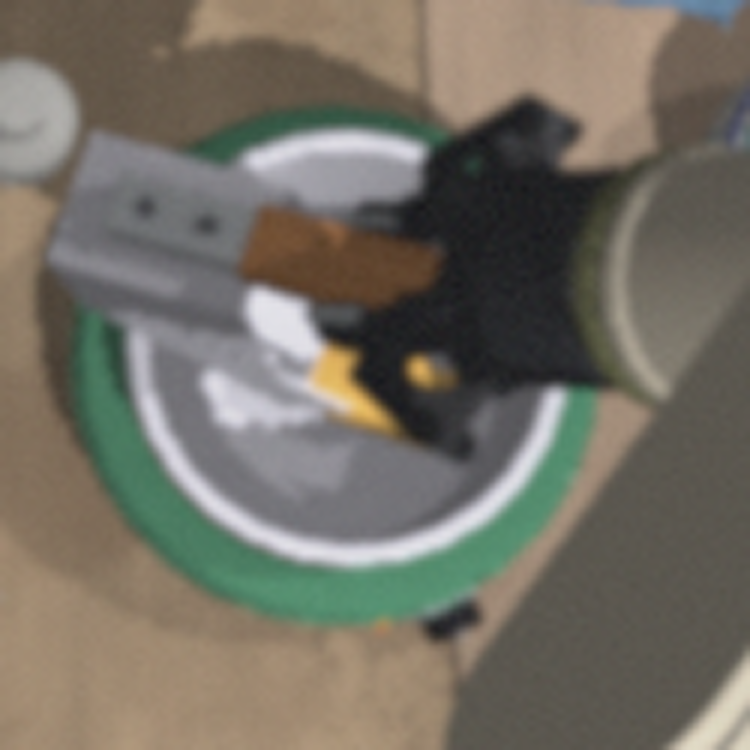

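Both blocks are now beyond the lip at about (385,530), and the nearer one may still lean on the lip edge. I'll retract further below the rim so it comes free.

Emit:
jog_arm(
  targets=[
    [0.001, 0, 0, 0, 0.015, 0, 1],
    [0.003, 0, -0.0012, -0.001, 0.035, 0, 1],
    [0.004, 0, -0.0025, -0.001, 0.053, 0, 1],
    [0.005, 0, -0.0036, -0.001, 0.07, 0, 1],
    [0.005, 0, -0.0036, -0.001, 0.07, 0, 1],
  ],
)

```text
time: 10.77
tool_pos: [536.8, -155.3, 223.6]
tcp_rot: [180.0, -34.0, 68.9]
ft_force: [0.9, -0.4, -2.8]
finger_gap: 28.7
```

Run:
```python
from nx import *
path([(-30,68,80),(-34,70,80.5),(-38,72,81)])
for w in((-30,68,80),(-36,70,81),(-42,72,82)):
    try: print(clear(*w))
    except Exception:
        import plan
s=Cam(r.snapshot('scene')); crop(s.im,300,120,125,125,6,'pics/s8.png')
```

```text
t 10.77 tcp [ 536.8 -155.3  223.6] rot [180.  -34.   68.9] q [-41.8   6.5  93.7  31.6  92.7 -22.8] F [ 0.9 -0.4 -2.8] M [-0.52  0.18 -0.  ] gap 28.7
lip [ 537.5 -155.1   67. ] u -24.2 lat -0.8 z 67.0 tip 79.1 yaw -111.7 roll -0.5
[0.0034, 0.0006, 0.0011, -0.001, 0.0151, -0.0013]  dist 4 ang 0.9
[0.0067, 0.0006, 0.0009, -0.001, 0.0238, -0.0013]  dist 7 ang 1.4
[0.0099, 0.0006, 0.0007, -0.001, 0.0326, -0.0013]  dist 10 ang 1.9
```

View pics/s8.png

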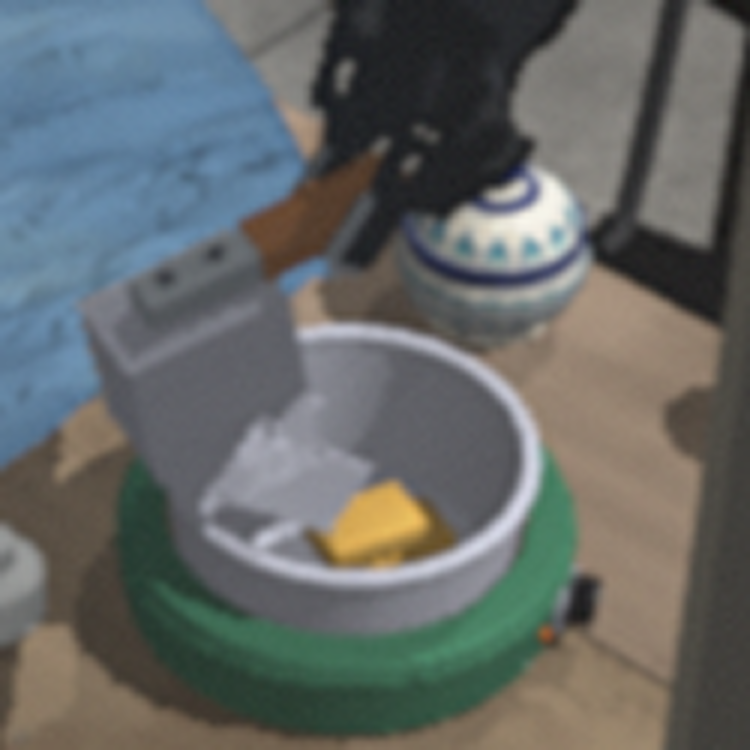

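Both blocks lie in the pan at (385,525), one on the other, and the lip is now clear of them at (375,465). I'll lift the scoop out.

Run:
```python
from nx import *
path([(-25,75,79),(-27,90,79),(-30,110,79),(-33,132,78),(-36,155,77)])
```

```text
t 10.82 tcp [ 536.8 -155.4  223.6] rot [180.  -34.   68.9] q [-41.8   6.5  93.7  31.6  92.7 -22.8] F [-0.4  0.  -1.4] M [-0.55  0.18 -0.  ] gap 28.8
lip [ 537.5 -155.3   66.9] u -24.0 lat -0.8 z 66.9 tip 79.1 yaw -111.7 roll -0.4
[0.0055, 0.0005, -0.0061, -0.0009, -0.0013, -0.0013]  dist 8 ang 0.1
[0.0155, 0.0005, -0.0174, -0.0009, -0.0013, -0.0013]  dist 23 ang 0.1
[0.0292, 0.0006, -0.0323, -0.0009, -0.0013, -0.0013]  dist 44 ang 0.1
[0.0462, 0.0006, -0.0473, -0.0009, -0.0187, -0.0014]  dist 66 ang 1.1
[0.0638, 0.0006, -0.0631, -0.0008, -0.0362, -0.0014]  dist 90 ang 2.1
```

Emit:
jog_arm(
  targets=[
    [0.0055, 0, -0.006, 0, 0, 0, 1],
    [0.0155, 0, -0.0174, 0, 0, 0, 1],
    [0.029, 0, -0.032, 0, 0, 0, 1],
    [0.046, 0, -0.047, 0, -0.018, -0.001, 1],
    [0.064, 0, -0.063, 0, -0.036, -0.001, 1],
  ],
)

```text
time: 11.23
tool_pos: [543.3, -138.0, 313.8]
tcp_rot: [179.9, -31.8, 69.0]
ft_force: [-0.3, 0.6, -2.0]
finger_gap: 29.1
```

Run:
```python
from nx import *
path([(-40,170,73),(-44,185,67),(-48,195,61),(-52,203,55),(-56,210,49)])
s=Cam(r.snapshot('scene')); crop(s.im,300,120,125,125,6,'pics/s9.png')
```

```text
t 11.23 tcp [ 543.3 -138.   313.8] rot [179.9 -31.8  69. ] q [-39.    2.3  87.9  30.6  99.1 -15.5] F [-0.3  0.6 -2. ] M [-0.44  0.18 -0.01] gap 29.1
lip [ 542.  -143.5  157.2] u -36.7 lat -0.9 z 157.2 tip 76.9 yaw -111.3 roll -0.1
[0.0182, 0.0009, -0.0028, -0.0003, -0.0686, 0.0002]  dist 18 ang 3.9
[0.042, 0.0009, -0.0028, -0.0001, -0.1733, 0.0001]  dist 42 ang 9.9
[0.0619, 0.001, 0.0028, 0.0002, -0.278, 0.0001]  dist 62 ang 15.9
[0.0794, 0.001, 0.0112, 0.0005, -0.3828, 0.0]  dist 80 ang 21.9
[0.095, 0.0011, 0.0214, 0.0007, -0.4875, -0.0]  dist 97 ang 27.9
```

View pics/s9.png

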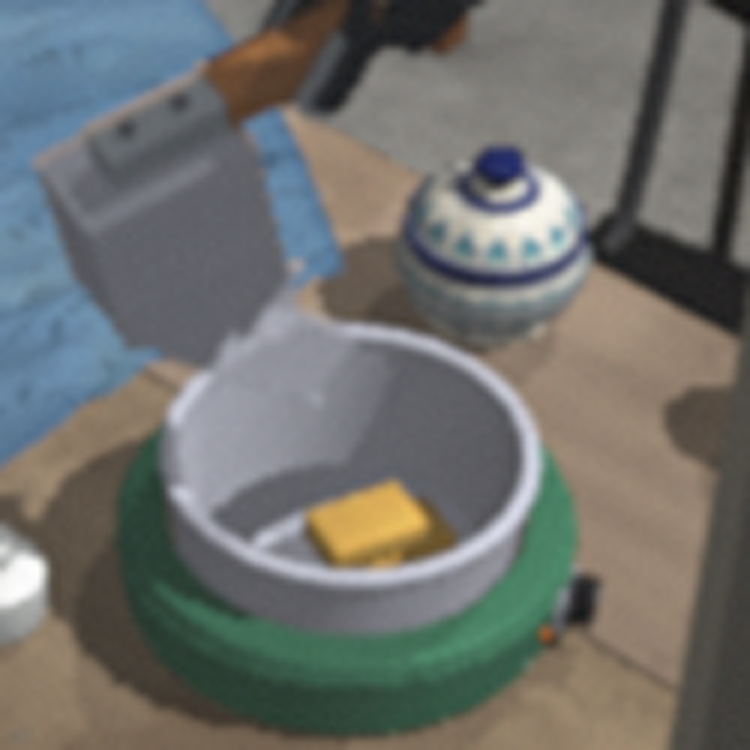

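Both blocks are lying in the pan at (370,525) and (440,540), and the scoop is clear above. Now I'll un-tip and carry it back.

Emit:
jog_arm(
  targets=[
    [0.018, 0.001, -0.003, 0, -0.069, 0, 1],
    [0.042, 0.001, -0.003, 0, -0.173, 0, 1],
    [0.062, 0.001, 0.003, 0, -0.278, 0, 1],
    [0.079, 0.001, 0.011, 0, -0.383, 0, 1],
    [0.095, 0.001, 0.021, 0, -0.4875, 0, 1],
  ],
)

```text
time: 11.7
tool_pos: [578.3, -52.1, 348.7]
tcp_rot: [179.5, -3.8, 68.9]
ft_force: [-0.7, 0.0, -2.8]
finger_gap: 29.2
```

Run:
```python
from nx import *
path([(-60,212,43),(-64,214,37),(-68,216,31),(-72,217,25),(-76,218,19)])
```

```text
t 11.70 tcp [578.3 -52.1 348.7] rot [179.5  -3.8  68.9] q [-12.5   2.   79.    3.7  97.9   9.1] F [-0.7  0.  -2.8] M [-0.06  0.1   0.  ] gap 29.2
lip [ 551.7 -126.   213.2] u -56.5 lat 1.9 z 213.2 tip 48.9 yaw -110.7 roll 0.7
[0.0163, -0.0009, 0.011, 0.0086, -0.1024, -0.0007]  dist 20 ang 5.9
[0.0325, -0.0009, 0.0204, 0.0088, -0.2071, -0.0013]  dist 38 ang 11.9
[0.0474, -0.001, 0.031, 0.009, -0.3118, -0.0018]  dist 57 ang 17.9
[0.0609, -0.0011, 0.0436, 0.0092, -0.4165, -0.0023]  dist 75 ang 23.9
[0.073, -0.0012, 0.0572, 0.0094, -0.5213, -0.0028]  dist 93 ang 29.9
```

Emit:
jog_arm(
  targets=[
    [0.016, -0.001, 0.011, 0.006, -0.1024, 0, 1],
    [0.0325, -0.001, 0.02, 0.006, -0.207, -0.001, 1],
    [0.047, -0.001, 0.031, 0.006, -0.312, -0.001, 1],
    [0.061, -0.001, 0.0436, 0.006, -0.4165, -0.001, 1],
    [0.073, -0.001, 0.057, 0.006, -0.521, -0.002, 1],
  ],
)

```text
time: 12.12
tool_pos: [604.9, 21.4, 294.9]
tcp_rot: [180.0, 26.0, 69.0]
ft_force: [0.9, -0.6, -1.3]
finger_gap: 28.9
```

Run:
```python
from nx import *
path([(-80,219,13),(-84,219,7),(-88,219,2),(-92,219,0)])
```

```text
t 12.12 tcp [604.9  21.4 294.9] rot [180.  26.  69.] q [ 10.2  20.   67.9 -22.9 104.9  27.7] F [ 0.9 -0.6 -1.3] M [ 0.31 -0.16 -0.03] gap 28.9
lip [ 557.  -105.3  216.2] u -77.7 lat -0.6 z 216.2 tip 19.1 yaw -111.1 roll 0.1
[0.0142, 0.001, 0.0066, 0.002, -0.1067, 0.001]  dist 16 ang 6.1
[0.0298, 0.001, 0.016, 0.0023, -0.2114, 0.0008]  dist 34 ang 12.1
[0.0425, 0.0011, 0.0245, 0.0026, -0.2987, 0.0007]  dist 49 ang 17.1
[0.0494, 0.0011, 0.027, 0.0027, -0.3336, 0.0006]  dist 56 ang 19.1
```

Emit:
jog_arm(
  targets=[
    [0.014, 0.001, 0.0066, 0.001, -0.107, 0, 1],
    [0.03, 0.001, 0.016, 0.002, -0.211, 0, 1],
    [0.0425, 0.001, 0.0245, 0.002, -0.299, 0, 1],
    [0.0494, 0.001, 0.027, 0.002, -0.3336, 0, 1],
    [0.0494, 0.001, 0.027, 0.002, -0.3336, 0, 1],
  ],
)

```text
time: 12.53
tool_pos: [615.1, 52.2, 241.8]
tcp_rot: [-179.0, 45.3, 69.9]
ft_force: [-0.2, 0.7, -3.2]
finger_gap: 28.9
```

Run:
```python
from nx import *
L0=SC+Rscoop(YAW,0).apply([101,0,78])
path([])
go(*pose(L0+[0,0,60],YAW,0),10)
```

```text
t 12.53 tcp [615.1  52.2 241.8] rot [-179.    45.3   69.9] q [ 18.6  37.   58.5 -36.1 112.9  33.4] F [-0.2  0.7 -3.2] M [ 0.6  -0.21 -0.01] gap 28.9
lip [560.4 -91.6 212.3] u -91.7 lat -2.4 z 212.3 tip -0.2 yaw -111.0 roll -0.7
t 12.53 tcp [615.1  52.2 241.8] rot [-179.    45.3   69.9] q [ 18.6  37.   58.5 -36.1 112.9  33.4] F [-0.2  0.7 -3.2] M [ 0.6  -0.21 -0.01] gap 28.9
[0.0112, -0.0143, -0.0006, -0.0006, 0.0003, 0.0011]  dist 18 ang 0.1
[0.0225, -0.0287, -0.0012, -0.0012, 0.0006, 0.0021]  dist 36 ang 0.1
[0.0337, -0.043, -0.0018, -0.0017, 0.0009, 0.0032]  dist 55 ang 0.2
[0.045, -0.0574, -0.0024, -0.0023, 0.0012, 0.0042]  dist 73 ang 0.3
[0.0562, -0.0717, -0.003, -0.0029, 0.0015, 0.0053]  dist 91 ang 0.4
[0.0675, -0.0861, -0.0036, -0.0035, 0.0019, 0.0063]  dist 109 ang 0.4
[0.0787, -0.1004, -0.0042, -0.004, 0.0022, 0.0074]  dist 128 ang 0.5
[0.0899, -0.1148, -0.0048, -0.0046, 0.0025, 0.0084]  dist 146 ang 0.6
[0.1012, -0.1291, -0.0054, -0.0052, 0.0028, 0.0095]  dist 164 ang 0.6
[0.1124, -0.1435, -0.006, -0.0058, 0.0031, 0.0105]  dist 182 ang 0.7
```

Emit:
jog_arm(
  targets=[
    [0.006, -0.008, 0, 0, 0, 0, 1],
    [0.02, -0.026, -0.001, 0, 0, 0.001, 1],
    [0.036, -0.046, -0.002, -0.001, 0.001, 0.002, 1],
    [0.052, -0.066, -0.003, -0.001, 0.001, 0.003, 1],
    [0.068, -0.087, -0.0036, -0.002, 0.002, 0.003, 1],
  ],
)

```text
time: 12.95
tool_pos: [553.2, 128.4, 204.0]
tcp_rot: [179.9, 44.6, 68.7]
ft_force: [0.5, 0.5, -2.6]
finger_gap: 29.1
```

Emit:
jog_arm(
  targets=[
    [0.014, -0.018, -0.001, 0, 0, 0, 1],
    [0.027, -0.035, -0.0015, 0, 0, 0, 1],
    [0.038, -0.049, -0.002, 0, 0, 0, 1],
    [0.0444, -0.0565, -0.0024, 0, 0, 0, 1],
    [0.0444, -0.0565, -0.0024, 0, 0, 0, 1],
  ],
)

```text
time: 13.37
tool_pos: [511.7, 180.4, 173.1]
tcp_rot: [-179.8, 44.7, 69.0]
ft_force: [0.4, 0.4, -1.3]
finger_gap: 28.7
```

Run:
```python
from nx import *
L0=SC+Rscoop(YAW,0).apply([101,0,78])
path([])
go(*pose(L0+[0,0,8],YAW,0),1)
```

```text
t 13.37 tcp [511.7 180.4 173.1] rot [-179.8   44.7   69. ] q [ 30.8  34.7  68.8 -27.8 111.9  49.6] F [ 0.4  0.4 -1.3] M [ 0.6  -0.27 -0.  ] gap 28.7
lip [456.9  36.9 142. ] u -174.1 lat -145.4 z 142.0 tip 0.4 yaw -111.2 roll -0.0
t 13.37 tcp [511.7 180.4 173.1] rot [-179.8   44.7   69. ] q [ 30.8  34.7  68.8 -27.8 111.9  49.6] F [ 0.4  0.4 -1.3] M [ 0.6  -0.27 -0.  ] gap 28.7
[0.0405, -0.002, 0.0402, -0.0006, -0.0067, 0.0005]  dist 57 ang 0.4
```

Emit:
jog_arm(
  targets=[
    [0.008, 0, 0.008, 0, 0, 0, 1],
    [0.02, -0.001, 0.02, 0, 0, 0, 1],
    [0.031, -0.001, 0.031, 0, 0, 0, 1],
    [0.037, -0.001, 0.037, 0, 0, 0, 1],
    [0.037, -0.001, 0.037, 0, 0, 0, 1],
  ],
)

```text
time: 13.78
tool_pos: [509.6, 178.1, 115.8]
tcp_rot: [-179.4, 45.2, 69.2]
ft_force: [-0.2, 0.3, -1.9]
finger_gap: 29.1
```

Emit:
jog_arm(
  targets=[
    [0, 0, 0, 0, 0, 0, 1],
    [0, 0, 0, 0, 0, 0, 1],
    [0, 0, 0, 0, 0, 0, 1],
  ],
)

```text
time: 14.03
tool_pos: [511.7, 179.8, 120.2]
tcp_rot: [-179.9, 44.9, 69.0]
ft_force: [0.4, 0.4, -1.9]
finger_gap: 28.7
```

Run:
```python
from nx import *
L0=SC+Rscoop(YAW,0).apply([101,0,78])
path([]); print(scoop_now(r.sense())[0])
go(*pose(L0+[0,0,0],YAW,0),4)
s=Cam(r.snapshot('scene')); crop(s.im,225,170,125,125,6,'pics/s10.png')
```

```text
t 14.03 tcp [511.7 179.8 120.2] rot [-179.9   44.9   69. ] q [ 30.8  38.   70.  -27.2 108.   51.9] F [ 0.4  0.4 -1.9] M [ 0.66 -0.23 -0.02] gap 28.7
lip [456.8  36.3  89.6] u -173.5 lat -145.3 z 89.6 tip 0.2 yaw -111.2 roll -0.0
[493.4429989  130.71987759  12.03005207]
t 14.03 tcp [511.7 179.8 120.2] rot [-179.9   44.9   69. ] q [ 30.8  38.   70.  -27.2 108.   51.9] F [ 0.4  0.4 -1.9] M [ 0.66 -0.23 -0.02] gap 28.7
[0.0024, -0.0006, 0.002, -0.0002, -0.001, -0.0]  dist 3 ang 0.1
[0.0047, -0.0011, 0.004, -0.0005, -0.0021, -0.0]  dist 6 ang 0.1
[0.0071, -0.0017, 0.0059, -0.0007, -0.0031, -0.0001]  dist 9 ang 0.2
[0.0094, -0.0023, 0.0079, -0.0009, -0.0042, -0.0001]  dist 13 ang 0.2
```

View pics/s10.png

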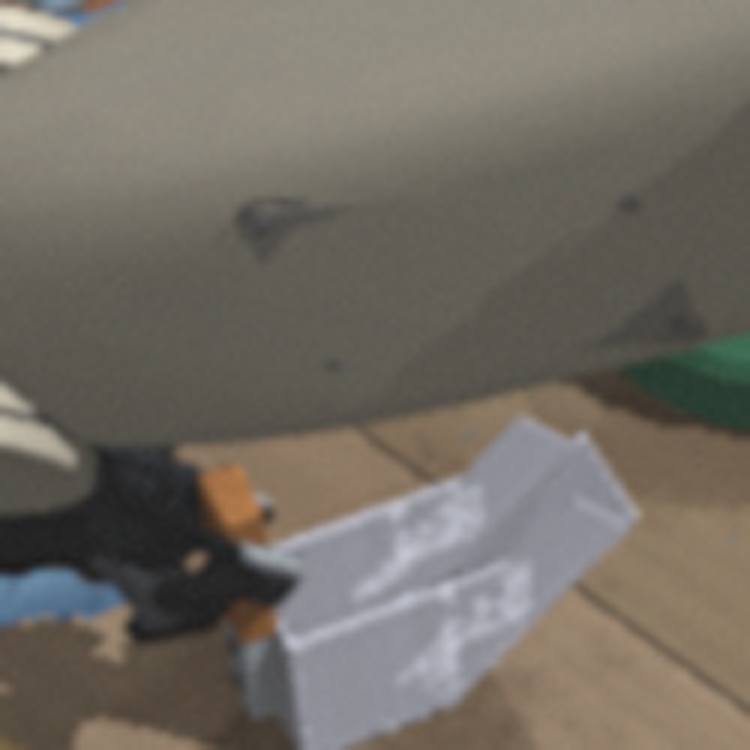

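The scoop is upright and empty, about 12 mm above the table. I'll lower it gently until it touches.

Emit:
jog_arm(
  targets=[
    [0.002, 0, 0.002, 0, -0.001, 0, 1],
    [0.004, 0, 0.004, 0, -0.002, 0, 1],
    [0.006, 0, 0.006, 0, -0.003, 0, 1],
    [0.007, 0, 0.007, 0, -0.003, 0, 1],
    [0.007, 0, 0.007, 0, -0.003, 0, 1],
  ],
)

```text
time: 14.5
tool_pos: [510.8, 179.5, 109.0]
tcp_rot: [-179.7, 45.1, 69.1]
ft_force: [1.0, 0.4, -1.8]
finger_gap: 28.8
```

Emit:
jog_arm(
  targets=[
    [0.0005, 0, 0.0005, 0, 0, 0, 1],
    [0.001, 0, 0.001, 0, 0, 0, 1],
    [0.001, 0, 0.001, 0, 0, 0, 1],
    [0.001, 0, 0.001, 0, 0, 0, 1],
  ],
)

```text
time: 14.83
tool_pos: [511.1, 179.6, 108.3]
tcp_rot: [-179.8, 45.1, 69.0]
ft_force: [0.2, 0.3, -2.9]
finger_gap: 28.7
```

Run:
```python
from nx import *
path([]); print(scoop_now(r.sense())[0])
```

```text
t 14.83 tcp [511.1 179.6 108.3] rot [-179.8   45.1   69. ] q [ 30.8  38.9  70.2 -27.1 107.3  52.3] F [ 0.2  0.3 -2.9] M [ 0.59 -0.19 -0.  ] gap 28.7
lip [456.2  36.   78.2] u -173.0 lat -145.7 z 78.2 tip 0.0 yaw -111.2 roll -0.1
[4.92679112e+02 1.30240181e+02 2.46750177e-01]
```

Emit:
jog_arm(
  targets=[
    [0.0004, 0, 0.0004, 0, 0, 0, 1],
    [0.0008, 0, 0.0008, 0, 0, 0, 1],
    [0.0008, 0, 0.0008, 0, 0, 0, 1],
    [0.0008, 0, 0.0008, 0, 0, 0, 1],
  ],
)

```text
time: 15.17
tool_pos: [511.3, 179.8, 107.9]
tcp_rot: [-179.8, 45.1, 69.0]
ft_force: [0.1, 1.7, 5.7]
finger_gap: 28.8
```

Run:
```python
from nx import *
path([]); print(scoop_now(r.sense())[0])
```

```text
t 15.17 tcp [511.3 179.8 107.9] rot [-179.8   45.1   69. ] q [ 30.8  39.   70.1 -27.1 107.2  52.4] F [0.1 1.7 5.7] M [-0.03  0.3  -0.14] gap 28.8
lip [456.4  36.2  77.8] u -173.2 lat -145.6 z 77.8 tip 0.0 yaw -111.2 roll -0.0
[ 4.92929699e+02  1.30375740e+02 -1.41092441e-01]
```

The scoop is on the table, with about 8 N of contact. I'll release it gradually.

Emit:
jog_arm(
  targets=[
    [0, 0, 0, 0, 0, 0, 1],
    [0, 0, 0, 0, 0, 0, 0.55],
    [0, 0, 0, 0, 0, 0, 0.4],
    [0, 0, 0, 0, 0, 0, 0.2],
    [0, 0, 0, 0, 0, 0, 0],
  ],
  newtons=20,
)

```text
time: 15.58
tool_pos: [511.0, 179.5, 106.8]
tcp_rot: [-179.8, 45.1, 69.1]
ft_force: [-0.1, -0.5, -0.2]
finger_gap: 72.8
```

Emit:
jog_arm(
  targets=[
    [0, 0, 0, 0, 0, 0, 0],
    [0, 0, 0, 0, 0, 0, 0],
    [0, 0, 0, 0, 0, 0, 0],
  ],
)

```text
time: 15.83
tool_pos: [511.1, 179.6, 107.0]
tcp_rot: [-179.8, 45.1, 69.1]
ft_force: [-1.3, 0.7, -0.6]
finger_gap: 85.8
```

Run:
```python
from nx import *
show(r.sense())
t=Cam(r.snapshot('top')); crop(t.im,210,190,125,125,6,'pics/t11.png')
```

```text
t 15.83 tcp [511.1 179.6 107. ] rot [-179.8   45.1   69.1] q [ 30.8  39.   70.2 -27.1 107.2  52.4] F [-1.3  0.7 -0.6] M [ 0.33 -0.09  0.  ] gap 85.8
```

View pics/t11.png

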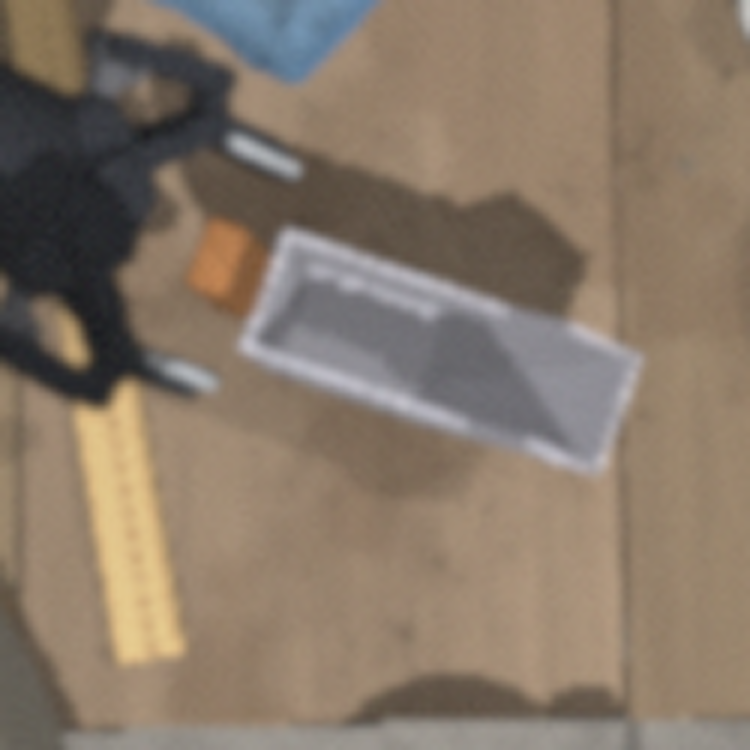

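The scoop stands empty with its handle at (230,260), and the open fingers are clear on both sides. I'll back out along the tool axis, then rise.

Emit:
jog_arm(
  targets=[
    [0, 0, -0.008, 0, 0, 0, 0],
    [0, 0, -0.03, 0, 0, 0, 0],
    [0, 0, -0.06, 0, 0, 0, 0],
    [0, 0, -0.09, 0, 0, 0, 0],
    [0, 0, -0.115, 0, 0, 0, 0],
  ],
)

```text
time: 16.3
tool_pos: [541.0, 257.0, 190.5]
tcp_rot: [-179.8, 45.0, 69.0]
ft_force: [1.3, 0.8, -0.1]
finger_gap: 85.8
```

Emit:
jog_arm(
  targets=[
    [-0.01, 0, -0.01, 0, 0, 0, 0],
    [-0.03, 0, -0.03, 0, 0, 0, 0],
    [-0.05, 0, -0.05, 0, 0, 0, 0],
    [-0.06, 0, -0.06, 0, 0, 0, 0],
    [-0.06, 0, -0.06, 0, 0, 0, 0],
  ],
)

```text
time: 16.72
tool_pos: [542.0, 256.1, 277.9]
tcp_rot: [179.8, 44.7, 68.8]
ft_force: [-0.7, -0.4, 0.6]
finger_gap: 85.5
```

Emit:
jog_arm(
  targets=[
    [0, 0, 0, 0, 0, 0, 0],
    [0, 0, 0, 0, 0, 0, 0],
    [0, 0, 0, 0, 0, 0, 0],
  ],
)

```text
time: 16.97
tool_pos: [540.4, 255.1, 271.2]
tcp_rot: [-179.6, 45.2, 69.2]
ft_force: [0.5, 0.3, -0.2]
finger_gap: 85.4
```

Run:
```python
from nx import *
show(r.sense())
d={n:r.snapshot(n) for n in("scene","top")}
for n in d: cv2.imwrite(f'pics/{n}12.png',d[n]['pixels'][:,:,::-1])
t=Cam(d['top']); crop(t.im,340,170,125,125,6,'pics/t12c.png')
```

```text
t 16.97 tcp [540.4 255.1 271.2] rot [-179.6   45.2   69.2] q [ 34.4  42.8  47.2 -29.6 126.   45.5] F [ 0.5  0.3 -0.2] M [ 0.31 -0.12 -0.01] gap 85.4
```

View pics/scene12.png

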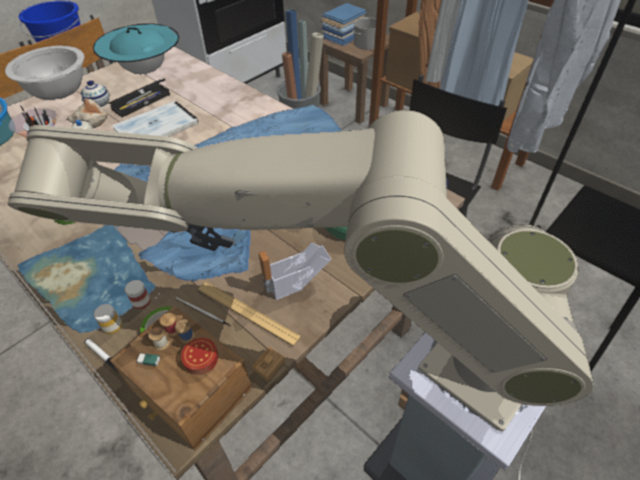

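View pics/top12.png

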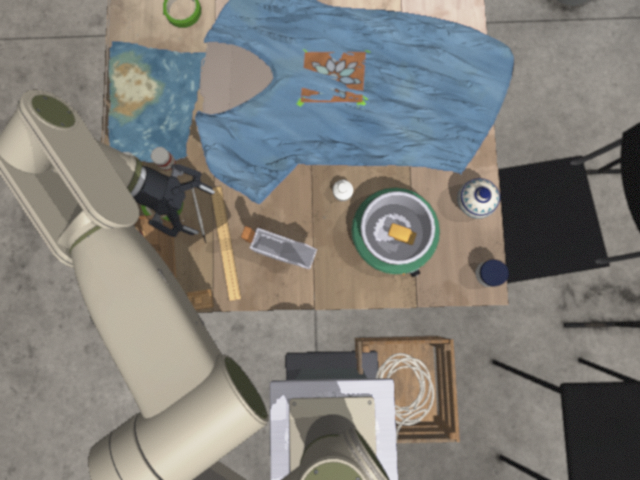

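View pics/t12c.png

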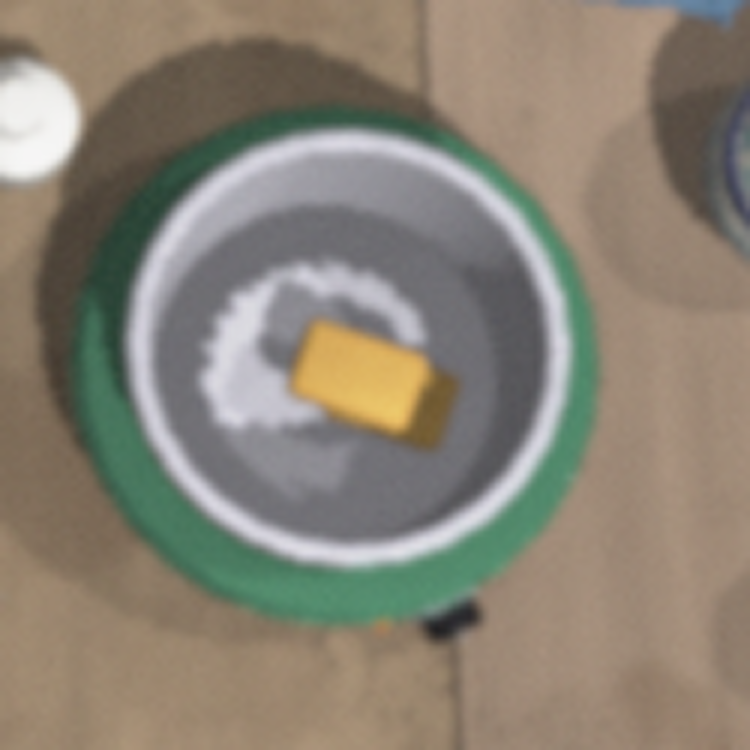

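The final views show:
- Both blocks are in the pan, the upper at (365,375) in the crop and the lower showing beneath it at (437,410).
- The scoop is upright and empty at (280,247) in the top view.
- The glue pot, folk pot and cream pot have not moved. The printing block is partly shaded at (200,300), and the arm hides the tape roll.

I'll hand the job in.

Run:
```python
from nx import *
show(r.sense()); print(r.hand_in())
```

```text
t 17.07 tcp [540.5 255.2 271.5] rot [-179.6   45.2   69.2] q [ 34.4  42.8  47.1 -29.6 126.   45.5] F [-0.2 -0.5 -0.4] M [ 0.3  -0.14  0.04] gap 85.0
the job is handed in; nothing more can be done
None
```

I poured both wax blocks into the melter's pan and stood the empty scoop back upright on the table, released. The job was handed in at 17.1 s; no verdict was reported.

- **Pour:** I gripped the scoop by its wooden handle and lowered the lip over the splash wall at about a 46° tip. The wax was still in the scoop at about 51°, with the lip roughly 19 mm below the rim. I then tipped on to 79°. The first block hung up on the lip with the second behind it, so I drew the lip back while still below the rim until both slid free.
- **Final pictures:** Both blocks lie in the pan, one partly on the other. The scoop stands about 2 mm from where it started. The readings I took showed no sign of the scoop touching the wall, and the open gripper ended well clear with near-zero force.
- **Not fully checked:** The glue pot, folk pot and cream pot have not moved. The printing block was in shade but looked in place. The arm hid the tape roll from both cameras at the end, so I did not re-measure it. The arm never worked near it at table height.

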